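# Zero the test-bar gauge and hold its spring jaw open at the red pointer

### The arm

A 6-joint arm with a two-finger parallel gripper is mounted at the origin on the work surface. World frame = base frame: x ahead of the robot, y to its left, z up, the work surface at z = 0. Lengths are in m, angles in rad, forces in N, time in s.
With the tool pointing down it reaches from about 0.4 to 0.825 m from the base axis. Payload 7 kg.
Tool frame: the origin (TCP) lies at the centre of the arm's flange, where the gripper is bolted on; the fingertips stand 178 mm ahead of it and the grasp point (between the pads) lies 159 mm ahead of it; x points along the fingers, y is the direction in which the jaws open and shut, and the axes are right-handed (so a half turn about x gives the same grasp; the last joint's range is limited). The gripper opens to 88 mm and grips with 3 to 60 N. Pads are 19 mm wide; open, the fingers measure 130 mm over their backs; the gripper's body (78 mm by 193 mm) begins 47 mm behind the grasp point.
Start: joints at [-0.9, 0.359, 0.012, 0, -1.224, -0.288], TCP at [0.252, -0.626, 0.405] pointing down, gripper open.
Joint ranges: [-3.07, 3.07], [-1.43, 2.12], [-1.02, 1.25], [-3.03, 1.67], [-3.05, -0], [-3.03, 3.03]. Speed limits (rad/s): [2.39, 2.39, 3.01, 3.14, 3.14, 3.14].

### API

Orientations are given as [roll, pitch, yaw] about the fixed x, y, z axes, in that order (R = Rz(yaw) Ry(pitch) Rx(roll)).
In Python, from station import status, viewer, arm gives the robot as it stands. The module is installed in compiled form; this text tells all that it offers.
- The arm moves only by the tool apply_moves, never from a script. Its argument "commands" is a list of rows, each an object of numbers: "dx", "dy", "dz": the shift along the world's x, y, z in mm; "spin": the turn about the world's z in degrees; "hand": the closure, from 0 (fully open) to 1 (shut). A call has exactly 5 rows; each row shifts and turns the commanded pose from where the row before left it; what a row does not reach is not made up. A row lasts 1/8 s, in which the tool goes at most 62.5 mm and 10.7 degrees, less where a joint would pass 70% of its speed; a pose out of reach is approached as far as the arm can. A call is refused whole if a number of a shift passes 62.5 or a number of a turn 10.7, either way. A call with a gripper value outside its range is refused whole. The fingers move at their own pace and stop on an object; "grip_force" is the grip in N (left out, the last holds). Time passes only in rows, so rows that do not move let the fingers close, or fill a call up. It gives the time, the measured TCP pose, the force and the opening at its end, in the units of the state.
- status.get_state(): the state, without advancing time (a new reading comes with each control period).
- viewer.grab_frame(name): name is "scene" or "top" or "wrist"; returns the picture (384x512x3 uint8, red, green, blue); there is no depth.
- viewer.camera_info(name): a dict with "fx", "fy", "cx", "cy" (pixels), "eye" and "attitude" of the camera in the world; the wrist camera has in their place "T_tool_cam" (4x4, takes a point from camera to tool coordinates, whose origin is the TCP and whose axes are the tool frame's). Camera axes: x right, y up, looking along -z (the intrinsics and any distortion apply to the point x, -y, -z); pixel columns grow to the right and rows downward; lengths in m; the calibration is good to about 2 mm. A picture is of the moment at which its call begins: read the wrist's pose just before it. camera_info takes no time and is no camera call.
- arm.job_done(): hands the job in, once; it reports no verdict.
The state is a dict: "t": time; "q": joint angles; "qd": joint speeds; "joint_efforts": joint torques, N m; "eef_pos": TCP position; "ee_rot": TCP orientation; "force": force on the tool from outside, world axes, zero at the start; "moment": the same for the moment, N m; "width": finger opening in m.
Only numpy, scipy, OpenCV 4.12 (cv2) and the standard library are available. Lean on these libraries where they do the work, as an engineer would, in place of code of your own. Each camera call takes 0.05 s, during which the arm holds its last target.

### The job

Get the clay test-bar gauge ready for the next bar: with its jaws closed, press the small recessed orange zero button right down with the tip of the blue-handled ball stylus, then stand the stylus back in its own socket in the tool block. Now draw the spring-loaded jaw back by its black knob until the black index line is level with the red pointer, and hold it there for me to lay the bar in: you finish still holding the knob. Never let the jaw snap shut, and do not disturb the red pointer or the other things on the table.

Things in the scene. Friction and masses are not known exactly. Their poses are not given: they have to be found in the camera images.
- gauge: Bench gauge bolted to the table, grey base 320 x 120 x 22 mm; origin under the centre of the base, z up, +x is the direction in which the jaw opens (it points roughly to the robot's left, give or take 20 degrees). A white headstock 75 mm long, 100 mm wide, top at z = 60 mm, stands at the -x end with the display, the zero button and the fixed steel anvil; a tailstock 56 mm high stands at the +x end. Nothing on it is higher than 62 mm apart from the black knob.
- zero_cap (a point): Centre of the top face of the orange zero button, 13 mm across, spring-loaded, pressed straight down. It lies 4 mm below the headstock's top face in an open bore of 16 mm diameter (blue ring round it), at x = -134.5, y = +26, z = 56 mm of the gauge. Travel 4 mm; it starts to move at about 2 N and is fully down at about 4.2 N.
- zero (a joint): Travel of the zero button in m: 0 up, 0.004 fully pressed; over 0.003 counts as pressed.
- jaw (a joint): Opening of the spring jaw in m: 0 closed, 0.115 at most. The spring always pulls it shut: 3 N when closed, rising by 0.5 N per 10 mm (about 8 N at 100 mm).
- knob_mid (a point): Middle of the black upright pull knob on the jaw carriage, a cylinder of 24 mm diameter, from z = 65 to 110 mm; this point is on its axis at z = 88 mm. Its flange underneath is 30 mm across and the carriage top is at z = 62 mm. The knob moves with the jaw along the gauge's +x, in a straight line.
- index (a point): The black index line on the white tongue of the jaw carriage, at the scale, z = 36 mm; it moves with the jaw. Same axes as the gauge. It is 10 mm behind (-x of) the knob's axis and 54 mm to its side (-y).
- red_pointer (a point): The red pointer clamped beside the scale at z = 36 mm, 14 mm wide with a 4 mm wide blade on top that reaches up to z = 49 mm; this point is on the blade's middle plane. Same axes as the gauge. The index line is at the mark when index and pointer have the same gauge x. The pointer is set anywhere from 65 to 105 mm beyond the index line of the closed jaw.
- pointer (a joint): Setting of the red pointer along the scale in m, 0 to 0.04: the jaw is at the pointer when joint jaw = 0.065 + joint pointer.
- block: Wooden tool block, fixed, 155 x 50 mm, 80 mm high; origin under its centre, x along the row of three sockets, which are at x = -46, 0 and +46 mm. Each socket is 17 mm wide to 35 mm below the top (its rim chamfered by 3 mm), then 10 mm wide to the bottom. The three tools stand upright in it, any of them in any socket, each resting with its handle's lower shoulder on the step 35 mm below the top.
- stylus_grip (a point): Point on the axis of the ball stylus in the middle of the part of its handle that shows above the block; 120 mm above the table at the start. Blue cylinder handle 14 mm in diameter and 105 mm long, reaching from 75 mm below this point to 30 mm above it; a brass ferrule at the handle's foot; below that a 5 mm steel shaft and, 115 mm below this point, the ball tip of 6 mm. z points up along the stylus, from tip to handle.
- stylus_tip (a point): Lowest point of the ball tip of the stylus, on its axis, 115 mm below the grip point.
- stylus: The ball stylus as a whole, 145 mm long, 25 to 50 g; origin at the lowest point of its ball tip.
- loop_tool: Loop tool with a light wood handle, same size as the stylus, stands in another socket; leave it. Origin at its tip.
- awl: Needle tool with a dark wood handle, same size as the stylus, stands in another socket; leave it. Origin at its tip.
- bar_red: Red fired-clay test bar 55 x 22 x 8 mm lying between robot and gauge; leave it. Origin under its centre.
- bar_white: White fired-clay test bar 55 x 22 x 8 mm lying between robot and gauge; leave it. Origin under its centre.
- cup: Terracotta mug, 76 mm wide and 85 mm high, at the right; leave it. Origin under its centre.
- jar: Green glaze jar, 64 mm wide and 85 mm high, at the right; leave it. Origin under its centre.

How it is judged:
On the way, in this order (a step that is already met when the one before it is completed fails the run):
1. the zero button is pressed right down by the stylus while the jaws are closed (value of joint zero above 0.003 m and contact force between stylus and zero above 1 N and value of joint jaw below 0.003 m), for 0.1 s.
2. the stylus stands back in its socket, let go (distance of stylus_grip from where it was at the start of the episode below 0.008 m and angle between stylus_grip's own z axis and vertical below 0.12 rad and contact force between the fingers and stylus below 0.1 N), for 0.2 s.
3. the jaw is drawn back to the red pointer and held there by the fingers (x of index in the frame of red_pointer between -0.004 and 0.004 m and contact force between the fingers and jaw above 3 N), for 0.5 s.
At the end, for the whole second after the job is handed in: the index line stands within 4 mm of the red pointer, the jaw still, held there by the fingers alone (over 3 N on the jaw carriage); the zero button is up again; the stylus stands upright in its own socket (within 8 mm and 7 degrees of where it stood), not touched by the fingers (all of step 2 and all of step 3 and velocity of joint jaw between -0.02 and 0.02 m/s and value of joint zero below 0.001 m); the arm keeps its last pose, push and grip.
It fails at once if the jaw snaps shut (closes faster than 0.25 m/s) (velocity of joint jaw below -0.25 m/s).
It fails at once if the zero button is pressed while the jaws are open (value of joint zero above 0.003 m and value of joint jaw above 0.005 m).
It fails at once if the red pointer is shifted by more than 3 mm (distance of red_pointer from where it was at the start of the episode above 0.003 m).
It fails at once if another tool, a test bar, the mug or the jar is moved by more than 15 mm (distance of any of loop_tool, awl, bar_red, bar_white, cup, jar from where it was at the start of the episode above 0.015 m).
It also fails if it takes over 67 s, if anything falls off the work surface, if the arm or the gripper's body presses on something with over 40 N, if the wrist force passes 120 N, or if a joint passes its speed limit or range.

## Working session

There is one attempt and no reset: what is moved stays moved. The work goes in short steps, Python scripts to look and compute and a tool call to move; the robot and the scene stay as the last step left them, time stands still between calls to the robot, and variables do not carry over. Pictures are saved under pics/ and viewed, and the job is handed in when it is done.

Besides the shell and the picture viewer there is one more tool, called after "Request:" as name(argument=value, ...) on one line, values as JSON. apply_moves: Moves the arm, as the interface text tells. Its arguments: {"type":"object","properties":{"commands":{"type":"array","items":{"type":"object","properties":{"dx":{"type":"number"},"dy":{"type":"number"},"dz":{"type":"number"},"spin":{"type":"number"},"hand":{"type":"number"}}}},"grip_force":{"type":"number"}},"required":["commands"]}

```bash
mkdir -p pics; python3 - <<'E'
from station import status, viewer
import cv2
s=status.get_state(); print(s)
for n in ("scene","top"):
    print(n,viewer.camera_info(n))
    cv2.imwrite(f"pics/{n}0.png",viewer.grab_frame(n)[:,:,::-1])
print(viewer.camera_info("wrist"))
E
```

```text
{'t': 0.0, 'q': array([-8.99901713e-01,  3.59369683e-01,  1.10154873e-02, -3.34406784e-04,
       -1.22411109e+00, -2.88125437e-01]), 'qd': array([ 2.52022822e-05,  1.35486931e-03, -8.08139520e-04, -9.40211657e-04,
        5.70265705e-04,  1.71404990e-04]), 'joint_efforts': array([-4.03969289e-04, -5.82724893e+01,  2.93044960e+01,  6.99740231e+00,
        6.80366720e-03, -1.69117775e-04]), 'eef_pos': array([ 0.25203287, -0.62595142,  0.40371753]), 'ee_rot': array([1.67277039, 1.56909801, 2.05542568]), 'force': array([-0.16443925,  0.10004246,  0.19533464]), 'moment': array([ 0.00016943, -0.04987627,  0.0133054 ]), 'width': 0.08744295332924346}
scene {'fx': 370.68278962185644, 'fy': 370.68278962185644, 'cx': 253.07882302462713, 'cy': 195.22921084449595, 'eye': array([0.98227687, 0.58615446, 0.62927149]), 'attitude': array([0.98447507, 0.00579754, 2.48742333])}
top {'fx': 418.3167845177214, 'fy': 418.3167845177214, 'cx': 251.13372399861646, 'cy': 188.45706730137223, 'eye': array([ 0.21805855, -0.04934832,  1.3502489 ]), 'attitude': array([ 0.21884892,  0.00357908, -1.66204895])}
{'fx': 313.9174747851364, 'fy': 313.9174747851364, 'cx': 255.3008199190124, 'cy': 193.55806571095408, 'T_tool_cam': array([[-3.16004798e-04,  2.56700217e-01, -9.66491024e-01,
         1.92840611e-02],
       [ 9.99999622e-01,  8.64281208e-04, -9.74075316e-05,
        -1.62534538e-04],
       [ 8.10315495e-04, -9.66490689e-01, -2.56700393e-01,
        -6.82720380e-02],
       [ 0.00000000e+00,  0.00000000e+00,  0.00000000e+00,
         1.00000000e+00]])}
```

View pics/scene0.png

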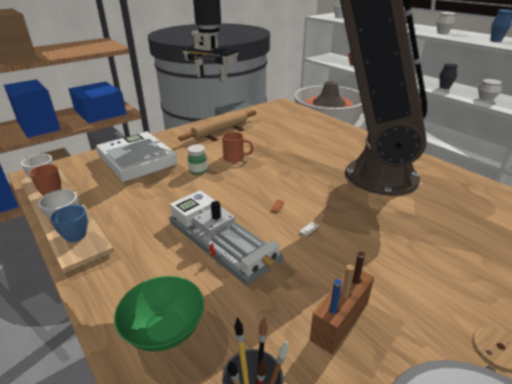

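View pics/top0.png

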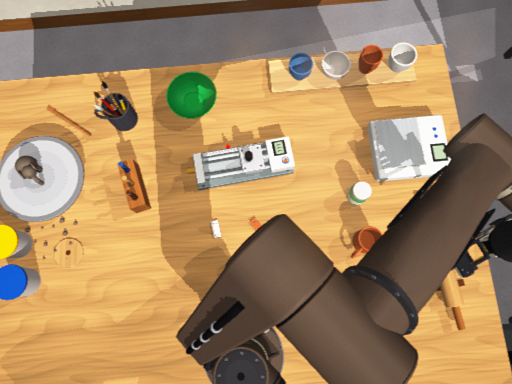

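The scene view shows the gauge at about (225,235) and the tool block at (343,305), with the blue stylus in the end socket nearest the camera. The top view agrees: the stylus is at about (123,165). I'll enlarge both areas to measure them.

```bash
cat > h.py <<'E'
import numpy as np, cv2
from scipy.spatial.transform import Rotation as R
from station import status, viewer
def cam(n,s=None):
    c=viewer.camera_info(n)
    if n=="wrist":
        s=s or status.get_state(); T=np.eye(4); T[:3,:3]=R.from_euler('xyz',s['ee_rot']).as_matrix(); T[:3,3]=s['eef_pos']
        M=T@c['T_tool_cam']
    else:
        M=np.eye(4); M[:3,:3]=R.from_euler('xyz',c['attitude']).as_matrix(); M[:3,3]=c['eye']
    return c,M
def ray(C,u,v):
    c,M=C; d=M[:3,:3]@np.array([(u-c['cx'])/c['fx'],-(v-c['cy'])/c['fy'],-1]); return M[:3,3],d
def onz(C,u,v,z):
    o,d=ray(C,u,v); return o+d*(z-o[2])/d[2]
def proj(C,p):
    c,M=C; q=M[:3,:3].T@(np.asarray(p)-M[:3,3]); return np.array([c['cx']+c['fx']*q[0]/-q[2], c['cy']-c['fy']*q[1]/-q[2]])
def two(C1,p1,C2,p2):
    A=[];b=[]
    for C,p in((C1,p1),(C2,p2)):
        o,d=ray(C,*p); d=d/np.linalg.norm(d); P=np.eye(3)-np.outer(d,d); A.append(P);b.append(P@o)
    return np.linalg.lstsq(np.vstack(A),np.hstack(b),rcond=None)[0]
E
python3 - <<'E'
from h import *
print(onz(cam("top"),240,365,0.3))
a=cv2.imread("pics/top0.png")
cv2.imwrite("pics/topg.png",cv2.resize(a[125:200,180:305],None,fx=6,fy=6,interpolation=cv2.INTER_CUBIC))
cv2.imwrite("pics/topb.png",cv2.resize(a[145:225,100:170],None,fx=7,fy=7,interpolation=cv2.INTER_CUBIC))
b=cv2.imread("pics/scene0.png")
cv2.imwrite("pics/scg.png",cv2.resize(b[180:285,160:290],None,fx=5.5,fy=5.5,interpolation=cv2.INTER_CUBIC))
cv2.imwrite("pics/scb.png",cv2.resize(b[245:355,300:390],None,fx=5.4,fy=5.4,interpolation=cv2.INTER_CUBIC))
E
```

```text
[ 0.02990497 -0.00206558  0.3       ]
```

View pics/topg.png

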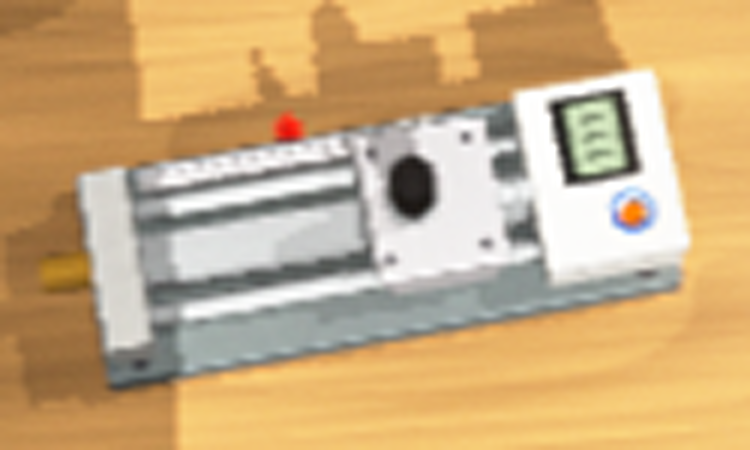

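View pics/topb.png

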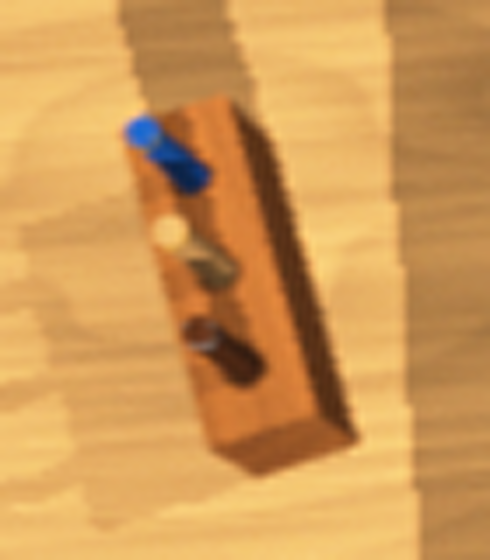

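View pics/scb.png

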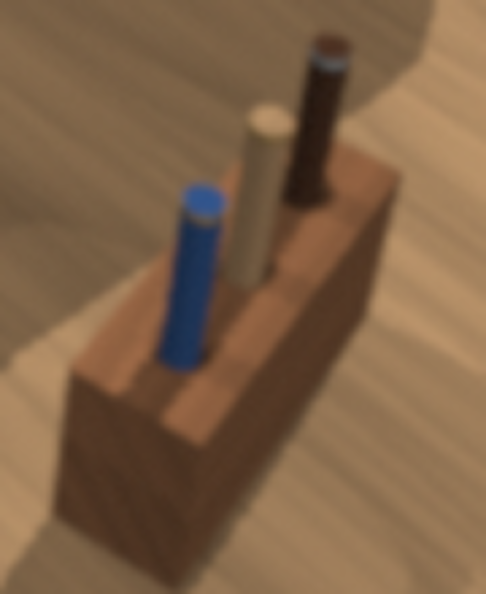

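View pics/scg.png

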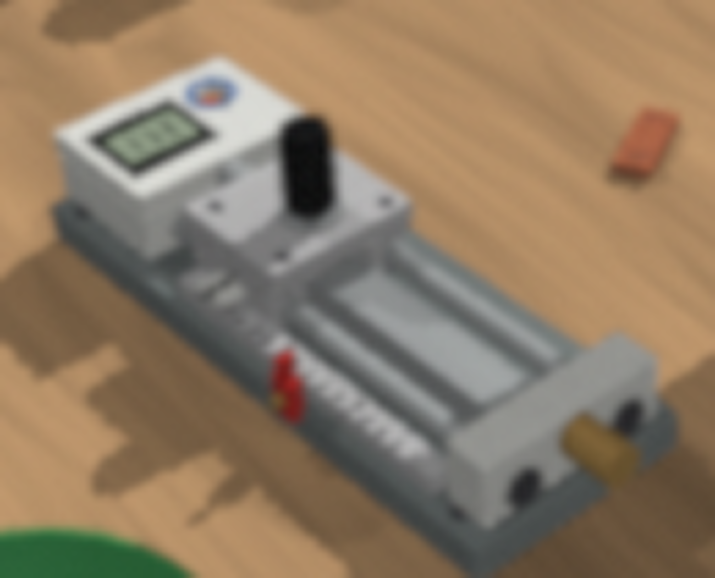

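```bash
python3 - <<'E'
from h import *
np.set_printoptions(precision=4,suppress=True)
T=cam("top");S=cam("scene")
g=lambda p:(p[0]/6+180-.42,p[1]/6+125-.42); b=lambda p:(p[0]/7+100-.43,p[1]/7+145-.43)
sg=lambda p:(p[0]/5.5+160-.41,p[1]/5.5+180-.41); sb=lambda p:(p[0]/5.4+300-.41,p[1]/5.4+245-.41)
print("btn",onz(T,*g((633,211)),.058),onz(S,*sg((211,94)),.058),two(T,g((633,211)),S,sg((211,94))))
print("knobtop",two(T,g((406,170)),S,sg((306,130))))
for p in[(515,90),(655,70),(688,245),(553,280)]: print("head",onz(T,*g(p),.060))
for p in[(80,175),(130,168),(152,345),(105,350)]: print("tail",onz(T,*g(p),.056))
for n,p,q in(("sty",(145,131),(205,198)),("loop",(170,231),(270,120)),("awl",(202,334),(331,46))):
    print(n,onz(T,*b(p),.15),onz(S,*sb(q),.15))
print("styfoot",onz(S,*sb((182,357)),.08),onz(T,*b((193,180)),.08))
print("ptr",two(T,g((288,127)),S,sg((283,355))))
E
```

```text
btn [ 0.5888 -0.1881  0.058 ] [ 0.5865 -0.1867  0.058 ] [ 0.5876 -0.1873  0.0585]
knobtop [ 0.6049 -0.0671  0.1099]
head [ 0.6617 -0.1318  0.06  ]
head [ 0.6661 -0.2084  0.06  ]
head [ 0.5668 -0.2151  0.06  ]
head [ 0.5542 -0.1415  0.06  ]
tail [0.6368 0.1059 0.056 ]
tail [0.6383 0.0788 0.056 ]
tail [0.5394 0.0736 0.056 ]
tail [0.5389 0.0986 0.056 ]
sty [0.5968 0.3122 0.15  ] [0.5939 0.315  0.15  ]
loop [0.5518 0.3027 0.15  ] [0.5502 0.3047 0.15  ]
awl [0.5059 0.2905 0.15  ] [0.5052 0.2938 0.15  ]
styfoot [0.5977 0.3193 0.08  ] [0.594  0.3124 0.08  ]
ptr [ 0.657  -0.0076  0.0459]
```

```bash
cat >> h.py <<'E'
def tool():
    s=status.get_state(); M=R.from_euler('xyz',s['ee_rot']).as_matrix(); y=M[:,1]
    print("t %.2f pos"%s['t'],(s['eef_pos']*1000).round(1),"x",M[:,0].round(4),"yaw of y %.2f"%np.degrees(np.arctan2(y[1],y[0])),"F",s['force'].round(2),"w %.1f"%(s['width']*1e3),"q6 %.2f q1 %.2f"%(s['q'][5],s['q'][0]))
    return s
E
python3 - <<'E'
from h import *
tool()
E
```

```text
t 0.10 pos [ 252.  -626.   403.8] x [-7.0e-04  1.3e-03 -1.0e+00] yaw of y 111.92 F [-0.41  0.28  0.82] w 87.8 q6 -0.29 q1 -0.90
```

Request:
apply_moves(commands=[{"dx": 18,"dy": 49,"dz": 0,"spin": -4,"hand": 0},{"dx": 18,"dy": 49,"dz": 0,"spin": -4,"hand": 0},{"dx": 18,"dy": 49,"dz": 0,"spin": 0,"hand": 0},{"dx": 18,"dy": 49,"dz": 0,"spin": 0,"hand": 0},{"dx": 18,"dy": 49,"dz": 0,"spin": 0,"hand": 0}])

```text
t: 0.72
eef_pos: [0.3423, -0.3795, 0.4044]
ee_rot: [2.007, 1.57, 2.25]
force: [1.0, 0.2, 0.3]
width: 0.0879
```

Request:
apply_moves(commands=[{"dx": 18,"dy": 49,"dz": 0,"spin": 0,"hand": 0},{"dx": 18,"dy": 49,"dz": 0,"spin": 0,"hand": 0},{"dx": 18,"dy": 49,"dz": 0,"spin": 0,"hand": 0},{"dx": 18,"dy": 49,"dz": 0,"spin": 0,"hand": 0},{"dx": 18,"dy": 49,"dz": 0,"spin": 0,"hand": 0}])

```text
t: 1.35
eef_pos: [0.4322, -0.1345, 0.4047]
ee_rot: [0.354, 1.571, 0.597]
force: [1.1, -0.0, 0.7]
width: 0.0878
```

```bash
python3 - <<'E'
from h import *
tool()
E
```

```text
t 1.35 pos [ 432.2 -134.5  404.7] x [ 2.e-04  1.e-04 -1.e+00] yaw of y 103.94 F [ 1.11 -0.03  0.7 ] w 87.8 q6 -1.46 q1 0.14
```

```bash
python3 - <<'E'
from h import *
import pickle
s=tool(); im=viewer.grab_frame("wrist")[:,:,::-1]; cv2.imwrite("pics/w1.png",im); pickle.dump(s,open("w1.pkl","wb"))
cv2.imwrite("pics/w1b.png",cv2.resize(im,(800,600)))
T=viewer.grab_frame("top")[:,:,::-1]; cv2.imwrite("pics/top1.png",T)
E
```

```text
t 1.35 pos [ 432.2 -134.5  404.7] x [ 2.e-04  1.e-04 -1.e+00] yaw of y 103.94 F [ 1.11 -0.03  0.7 ] w 87.8 q6 -1.46 q1 0.14
```

View pics/w1b.png

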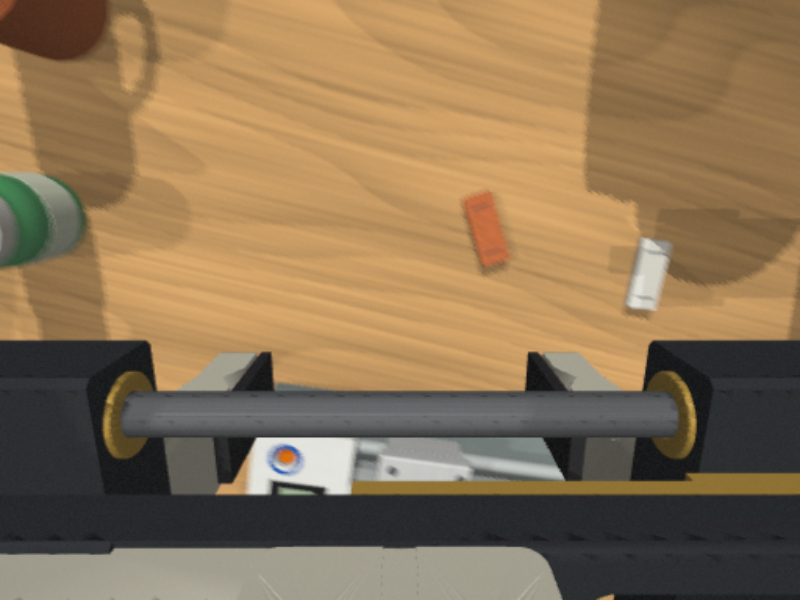

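The wrist view shows the orange button at (183,293) in raw pixels, and both bars clear of the gauge. I'll check the button position from here and carry on to the block.

```bash
python3 - <<'E'
from h import *
import pickle
s=pickle.load(open("w1.pkl","rb")); im=cv2.imread("pics/w1.png")
C=cam("wrist",s); h=cv2.cvtColor(im,cv2.COLOR_BGR2HSV)
def blob(h,lo,hi,box):
    m=cv2.inRange(h,lo,hi); k=np.zeros_like(m); x0,y0,x1,y1=box; k[y0:y1,x0:x1]=m[y0:y1,x0:x1]
    M=cv2.moments(k,True); return M['m10']/M['m00'],M['m01']/M['m00'],M['m00']
o=blob(h,(5,140,100),(25,255,255),(165,275,200,310)); print(o,onz(C,o[0],o[1],.056))
r=blob(h,(100,60,60),(125,255,255),(165,275,200,310)); print(r,onz(C,r[0],r[1],.060))
T=cam("top"); a=cv2.imread("pics/top0.png"); h=cv2.cvtColor(a,cv2.COLOR_BGR2HSV)
o=blob(h,(3,120,100),(22,255,255),(280,155,290,166)); print(o,onz(T,o[0],o[1],.056))
r=blob(h,(0,180,120),(6,255,255),(220,140,235,152));print(r,onz(T,r[0],r[1],.045))
E
```

```text
(183.01754385964912, 291.6842105263158, 57.0) [ 0.58812155 -0.18406561  0.056     ]
(181.5, 293.4782608695652, 92.0) [ 0.58818572 -0.1849559   0.06      ]
(285.0, 160.0, 9.0) [ 0.58852631 -0.1880105   0.056     ]
(227.5, 145.71428571428572, 14.0) [ 0.65734219 -0.00721268  0.045     ]
```

Request:
apply_moves(commands=[{"dx": 18,"dy": 49,"dz": 0,"spin": 0,"hand": 0},{"dx": 18,"dy": 49,"dz": 0,"spin": 0,"hand": 0},{"dx": 18,"dy": 49,"dz": 0,"spin": 0,"hand": 0},{"dx": 18,"dy": 49,"dz": 0,"spin": 0,"hand": 0},{"dx": 18,"dy": 49,"dz": 0,"spin": 0,"hand": 0}])

```text
t: 2.08
eef_pos: [0.5224, 0.11, 0.4045]
ee_rot: [-2.931, 1.57, -2.688]
force: [0.5, 0.7, -0.1]
width: 0.0877
```

Request:
apply_moves(commands=[{"dx": 18,"dy": 50,"dz": 0,"spin": 0,"hand": 0},{"dx": 18,"dy": 50,"dz": 0,"spin": 0,"hand": 0},{"dx": 18,"dy": 50,"dz": 0,"spin": 0,"hand": 0},{"dx": 18,"dy": 52,"dz": 0,"spin": 0,"hand": 0},{"dx": 0,"dy": 0,"dz": 0,"spin": 0,"hand": 0}])

```text
t: 2.7
eef_pos: [0.5949, 0.3136, 0.4024]
ee_rot: [-2.681, 1.568, -2.435]
force: [-1.2, -1.2, -0.7]
width: 0.0874
```

```bash
python3 - <<'E'
from h import *
import pickle
s=tool(); im=viewer.grab_frame("wrist")[:,:,::-1]; cv2.imwrite("pics/w2.png",im); pickle.dump(s,open("w2.pkl","wb"))
cv2.imwrite("pics/w2b.png",cv2.resize(im,(800,600)))
E
```

```text
t 2.70 pos [594.9 313.6 402.4] x [-0.0018 -0.0016 -1.    ] yaw of y 104.05 F [-1.22 -1.19 -0.71] w 87.4 q6 -2.10 q1 0.77
```

View pics/w2b.png

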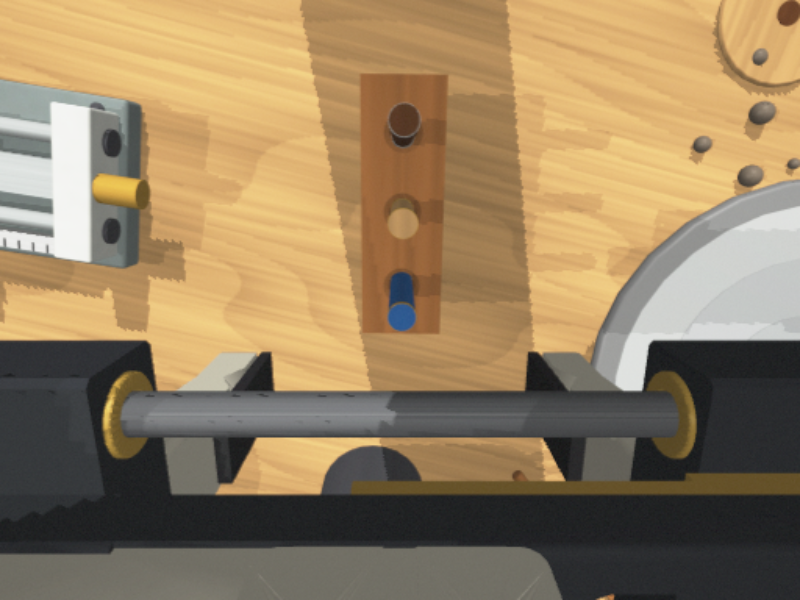

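The wrist view shows the stylus cap at about (257,203) in raw pixels, midway between the fingers, with the block's row square to them.

```bash
python3 - <<'E'
from h import *
import pickle
s=pickle.load(open("w2.pkl","rb")); C=cam("wrist",s)
p=lambda u,v,z:print((onz(C,u/1.5625-.2,v/1.5625-.2,z)*1000).round(1))
p(402,318,.15);p(403,224,.15);p(404,119,.15)
p(402,281,.08)
print("block corners"); p(361,74,.08);p(448,75,.08);p(440,332,.08);p(362,333,.08)
s=s['eef_pos']
E
```

```text
[595.6 314.8 150. ]
[550.6 304.  150. ]
[505.3 293.1 150. ]
[592.  314.3  80. ]
block corners
[480.8 262.3  80. ]
[469.3 310.5  80. ]
[618.9 346.5  80. ]
[631.8 297.5  80. ]
```

Request:
apply_moves(commands=[{"dx": 0.5,"dy": 1.2,"dz": -25,"spin": -0.5,"hand": 0},{"dx": 0,"dy": 0,"dz": -35,"spin": 0,"hand": 0},{"dx": 0,"dy": 0,"dz": -35,"spin": 0,"hand": 0},{"dx": 0,"dy": 0,"dz": -27,"spin": 0,"hand": 0},{"dx": 0,"dy": 0,"dz": 0,"spin": 0,"hand": 0}])

```text
t: 3.38
eef_pos: [0.594, 0.3102, 0.2807]
ee_rot: [-2.694, 1.566, -2.461]
force: [0.9, 1.9, 0.1]
width: 0.0876
```

```bash
python3 - <<'E'
from h import *
import pickle
s=tool(); im=viewer.grab_frame("wrist")[:,:,::-1]; cv2.imwrite("pics/w3.png",im)
a=viewer.grab_frame("scene")[:,:,::-1]; cv2.imwrite("pics/sc3.png",np.hstack([cv2.resize(a[180:360,260:420],None,fx=2.5,fy=2.5),cv2.resize(im,(390,450))]))
E
```

```text
t 3.38 pos [594.  310.2 280.7] x [-0.0036 -0.0029 -1.    ] yaw of y 103.36 F [0.88 1.88 0.12] w 87.6 q6 -2.11 q1 0.77
```

View pics/sc3.png

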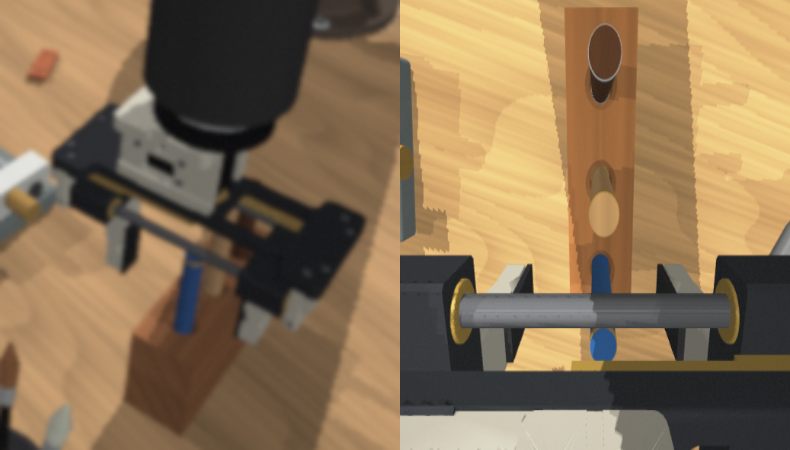

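The stylus is between the fingers. I'll let the arm settle to check the position.

Request:
apply_moves(commands=[{"hand": 0},{"hand": 0},{"hand": 0},{"hand": 0},{"hand": 0}])

```text
invalid input at $.commands[0]: expected keys dx, dy, dz, spin, hand
```

```bash
python3 - <<'E'
from h import *
tool()
E
```

```text
t 3.48 pos [595.  311.4 283.8] x [ 7.e-04  1.e-04 -1.e+00] yaw of y 103.41 F [ 1.27 -0.26  0.13] w 87.7 q6 -2.11 q1 0.77
```

Request:
apply_moves(commands=[{"dx": 0,"dy": 0,"dz": 0,"spin": 0,"hand": 0},{"dx": 0,"dy": 0,"dz": 0,"spin": 0,"hand": 0},{"dx": 0,"dy": 0,"dz": 0,"spin": 0,"hand": 0},{"dx": 0,"dy": 0,"dz": 0,"spin": 0,"hand": 0},{"dx": 0,"dy": 0,"dz": 0,"spin": 0,"hand": 0}])

```text
t: 4.1
eef_pos: [0.5946, 0.3121, 0.2827]
ee_rot: [0.408, 1.571, 0.643]
force: [-0.0, -0.7, 0.3]
width: 0.0877
```

```bash
python3 - <<'E'
from h import *
tool()
E
```

```text
t 4.10 pos [594.6 312.1 282.7] x [ 0.  0. -1.] yaw of y 103.44 F [-0.04 -0.65  0.28] w 87.7 q6 -2.11 q1 0.77
```

Request:
apply_moves(commands=[{"dx": 0.6,"dy": 2.6,"dz": -3.5,"spin": 0,"hand": 0},{"dx": 0,"dy": 0,"dz": 0,"spin": 0,"hand": 0.5},{"dx": 0,"dy": 0,"dz": 0,"spin": 0,"hand": 0.6},{"dx": 0,"dy": 0,"dz": 0,"spin": 0,"hand": 0.7},{"dx": 0,"dy": 0,"dz": 0,"spin": 0,"hand": 0.75}])

```text
t: 4.72
eef_pos: [0.5952, 0.3146, 0.2792]
ee_rot: [0.485, 1.571, 0.72]
force: [-0.6, -0.3, 0.2]
width: 0.0533
```

```bash
python3 - <<'E'
from h import *
tool(); im=viewer.grab_frame("wrist")[:,:,::-1]; cv2.imwrite("pics/w4.png",cv2.resize(im,(800,600)))
E
```

```text
t 4.72 pos [595.2 314.6 279.2] x [ 0.  0. -1.] yaw of y 103.43 F [-0.55 -0.26  0.24] w 53.3 q6 -2.11 q1 0.78
```

View pics/w4.png

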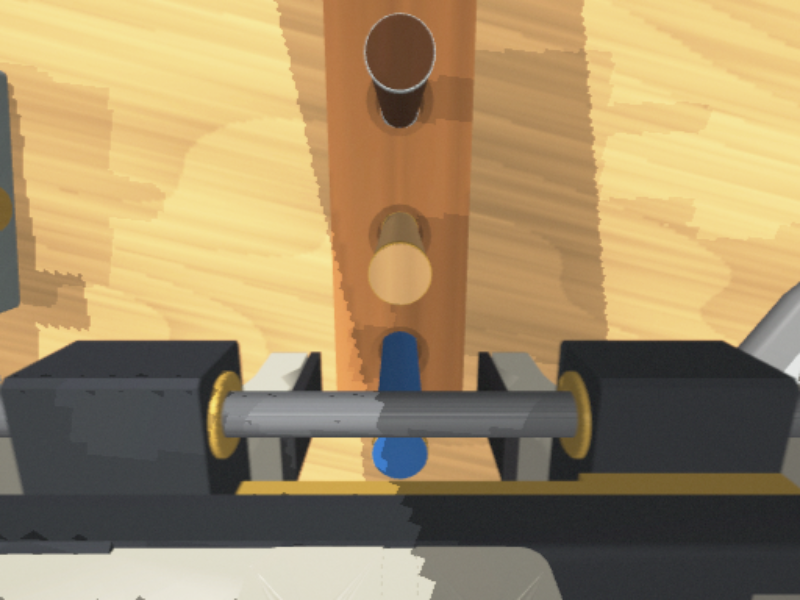

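The stylus is exactly centred at column 400, so I'll close on it.

Request:
apply_moves(commands=[{"dx": 0,"dy": 0,"dz": 0,"spin": 0,"hand": 1},{"dx": 0,"dy": 0,"dz": 0,"spin": 0,"hand": 1},{"dx": 0,"dy": 0,"dz": 0,"spin": 0,"hand": 1},{"dx": 0,"dy": 0,"dz": 0,"spin": 0,"hand": 1},{"dx": 0,"dy": 0,"dz": 0,"spin": 0,"hand": 1}], grip_force=35)

```text
t: 5.4
eef_pos: [0.5952, 0.3147, 0.2792]
ee_rot: [0.893, 1.571, 1.128]
force: [-0.9, 0.3, -0.2]
width: 0.0131
```

Request:
apply_moves(commands=[{"dx": 0,"dy": 0,"dz": 0,"spin": 0,"hand": 1},{"dx": 0,"dy": 0,"dz": 0,"spin": 0,"hand": 1},{"dx": 0,"dy": 0,"dz": 0,"spin": 0,"hand": 1},{"dx": 0,"dy": 0,"dz": 0,"spin": 0,"hand": 1},{"dx": 0,"dy": 0,"dz": 0,"spin": 0,"hand": 1}])

```text
t: 6.02
eef_pos: [0.5952, 0.3147, 0.2792]
ee_rot: [0.847, 1.571, 1.082]
force: [-0.4, -0.2, 0.2]
width: 0.0132
```

```bash
python3 - <<'E'
from h import *
tool()
E
```

```text
t 6.03 pos [595.2 314.7 279.2] x [ 0.e+00  1.e-04 -1.e+00] yaw of y 103.43 F [-0.37 -0.17  0.23] w 13.2 q6 -2.11 q1 0.78
```

Request:
apply_moves(commands=[{"dx": 0,"dy": 0,"dz": 15,"spin": 0,"hand": 1},{"dx": 0,"dy": 0,"dz": 25,"spin": 0,"hand": 1},{"dx": 0,"dy": 0,"dz": 35,"spin": 0,"hand": 1},{"dx": 0,"dy": 0,"dz": 35,"spin": 0,"hand": 1},{"dx": 0,"dy": 0,"dz": 25,"spin": 0,"hand": 1}])

```text
t: 6.65
eef_pos: [0.5952, 0.3145, 0.4174]
ee_rot: [0.367, 1.568, 0.601]
force: [-0.1, 0.2, 0.0]
width: 0.0133
```

Request:
apply_moves(commands=[{"dx": 0,"dy": -20,"dz": 0,"spin": 0,"hand": 1},{"dx": 0,"dy": -35,"dz": 0,"spin": 0,"hand": 1},{"dx": 0,"dy": -45,"dz": 0,"spin": 0,"hand": 1},{"dx": 0,"dy": -45,"dz": 0,"spin": 0,"hand": 1},{"dx": 0,"dy": -45,"dz": 0,"spin": 0,"hand": 1}])

```text
t: 7.28
eef_pos: [0.5945, 0.1225, 0.4139]
ee_rot: [-2.978, 1.57, -2.744]
force: [0.4, 0.1, -0.1]
width: 0.0134
```

Request:
apply_moves(commands=[{"dx": 0,"dy": -45,"dz": 0,"spin": 0,"hand": 1},{"dx": 0,"dy": -45,"dz": 0,"spin": 0,"hand": 1},{"dx": 0,"dy": -45,"dz": 0,"spin": 0,"hand": 1},{"dx": 0,"dy": -45,"dz": 0,"spin": 0,"hand": 1},{"dx": 0,"dy": -45,"dz": 0,"spin": 0,"hand": 1}])

```text
t: 7.9
eef_pos: [0.5943, -0.1024, 0.414]
ee_rot: [2.809, 1.57, 3.043]
force: [0.2, 0.4, -0.3]
width: 0.0134
```

Request:
apply_moves(commands=[{"dx": -3,"dy": -40,"dz": 0,"spin": 0,"hand": 1},{"dx": -4,"dy": -30,"dz": 0,"spin": 0,"hand": 1},{"dx": 0,"dy": -15,"dz": 0,"spin": 0,"hand": 1},{"dx": 0,"dy": 0,"dz": 0,"spin": 0,"hand": 1},{"dx": 0,"dy": 0,"dz": 0,"spin": 0,"hand": 1}])

```text
t: 8.52
eef_pos: [0.5881, -0.1849, 0.414]
ee_rot: [2.122, 1.571, 2.356]
force: [0.4, 0.7, -0.5]
width: 0.013
```

```bash
python3 - <<'E'
from h import *
tool()
E
```

```text
t 8.53 pos [ 588.1 -184.9  414. ] x [-2.e-04  2.e-04 -1.e+00] yaw of y 103.44 F [ 0.43  0.68 -0.52] w 13.0 q6 -1.35 q1 0.01
```

Request:
apply_moves(commands=[{"dx": 0,"dy": 0,"dz": -20,"spin": 0,"hand": 1},{"dx": 0,"dy": 0,"dz": -25,"spin": 0,"hand": 1},{"dx": 0,"dy": 0,"dz": -19,"spin": 0,"hand": 1},{"dx": 0,"dy": 0,"dz": 0,"spin": 0,"hand": 1},{"dx": 0,"dy": 0,"dz": 0,"spin": 0,"hand": 1}])

```text
t: 9.15
eef_pos: [0.5887, -0.1848, 0.3511]
ee_rot: [-0.596, 1.57, -0.361]
force: [0.2, 1.0, 0.5]
width: 0.0132
```

```bash
python3 - <<'E'
from h import *
tool(); im=viewer.grab_frame("wrist")[:,:,::-1]; cv2.imwrite("pics/w5.png",im)
s=viewer.grab_frame("scene")[:,:,::-1]; cv2.imwrite("pics/sc5.png",s)
cv2.imwrite("pics/v5.png",np.hstack([cv2.resize(s[175:275,150:250],(400,400),interpolation=cv2.INTER_CUBIC),cv2.resize(im[200:384,160:344],(400,400))]))
E
```

```text
t 9.15 pos [ 588.7 -184.8  351.1] x [ 1.e-03 -4.e-04 -1.e+00] yaw of y 103.50 F [0.2  0.95 0.46] w 13.2 q6 -1.35 q1 0.01
```

View pics/v5.png

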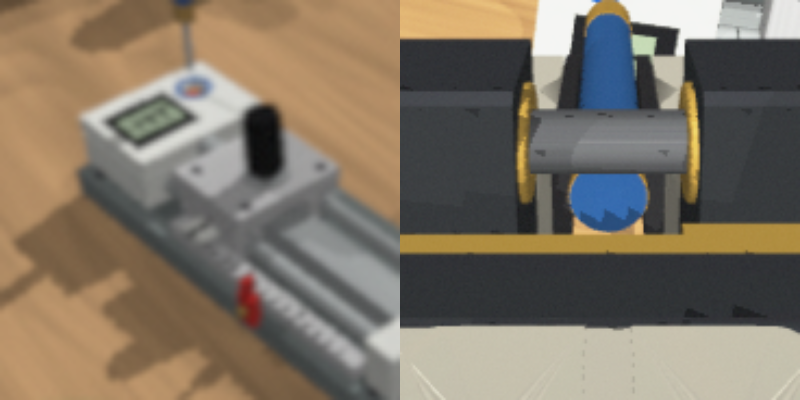

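The scene view shows the tip at about (197.5,192) and the button at (198.4,196.7), so they nearly line up. I'll enlarge that area to measure it.

```bash
python3 - <<'E'
from h import *
S=cam("scene"); s=status.get_state(); e=s['eef_pos']
print("expected tip px",proj(S,[e[0]+.0003,e[1],e[2]-.274]), "btn px if at 588,-186",proj(S,[.588,-.186,.056]),"dpx/dx,dy",proj(S,[.598,-.186,.056]),proj(S,[.588,-.176,.056]))
a=cv2.imread("pics/sc5.png"); cv2.imwrite("pics/sc5z.png",cv2.resize(a[172:208,180:220],None,fx=16,fy=16,interpolation=cv2.INTER_NEAREST))
b=cv2.imread("pics/scene0.png"); h=cv2.cvtColor(b,cv2.COLOR_BGR2HSV)[185:208,185:212]
m=cv2.inRange(h,(95,70,60),(130,255,255)); ys,xs=np.nonzero(m); print("ring",xs.mean()+185,ys.mean()+185,len(xs),xs.min()+185,xs.max()+185,ys.min()+185,ys.max()+185)
m=cv2.inRange(h,(0,70,60),(22,255,255)); ys,xs=np.nonzero(m); print("orange",xs.mean()+185,ys.mean()+185,len(xs))
E
```

```text
expected tip px [196.86944051 191.36698759] btn px if at 588,-186 [197.67158666 197.57156603] dpx/dx,dy [194.52274427 198.81709029] [199.52041809 199.16971109]<stdin>:6: RuntimeWarning: Mean of empty slice.
  ret = ret.dtype.type(ret / rcount)
Traceback (most recent call last):
ValueError: zero-size array to reduction operation minimum which has no identity
```

View pics/sc5z.png

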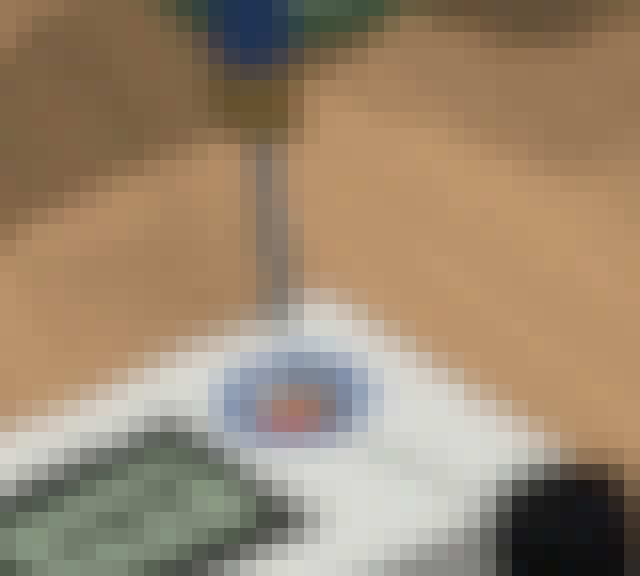

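Request:
apply_moves(commands=[{"dx": -0.6,"dy": -0.7,"dz": -6,"spin": 0,"hand": 1},{"dx": 0,"dy": 0,"dz": -6,"spin": 0,"hand": 1},{"dx": 0,"dy": 0,"dz": -5,"spin": 0,"hand": 1},{"dx": 0,"dy": 0,"dz": 0,"spin": 0,"hand": 1},{"dx": 0,"dy": 0,"dz": 0,"spin": 0,"hand": 1}])

```text
t: 9.88
eef_pos: [0.5877, -0.1861, 0.3332]
ee_rot: [-1.713, 1.571, -1.478]
force: [0.5, -0.2, -0.4]
width: 0.0132
```

```bash
python3 - <<'E'
from h import *
tool(); 
s=viewer.grab_frame("scene")[:,:,::-1]; cv2.imwrite("pics/sc6z.png",cv2.resize(s[172:208,180:220],None,fx=16,fy=16,interpolation=cv2.INTER_NEAREST))
E
```

```text
t 9.88 pos [ 587.7 -186.1  333.2] x [ 0.e+00 -1.e-04 -1.e+00] yaw of y 103.43 F [ 0.51 -0.21 -0.43] w 13.2 q6 -1.35 q1 0.01
```

View pics/sc6z.png

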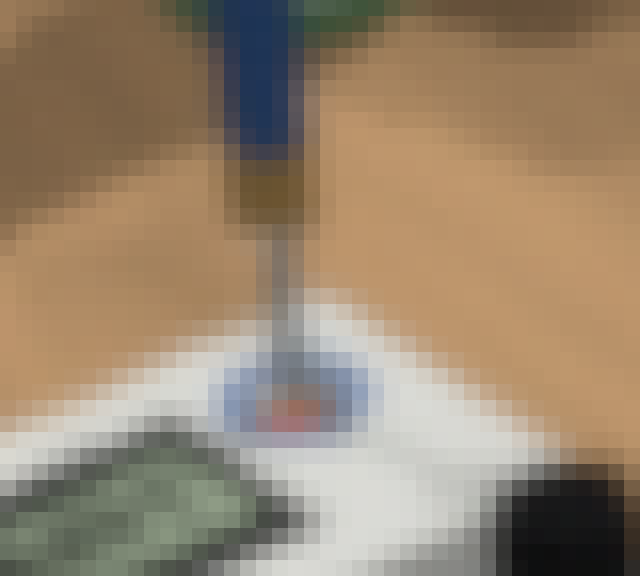

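The tip sits in the middle of the blue ring, just inside the bore. I'll press in small steps.

Request:
apply_moves(commands=[{"dx": 0,"dy": 0,"dz": -2,"spin": 0,"hand": 1},{"dx": 0,"dy": 0,"dz": -1.5,"spin": 0,"hand": 1},{"dx": 0,"dy": 0,"dz": -1.5,"spin": 0,"hand": 1},{"dx": 0,"dy": 0,"dz": -1,"spin": 0,"hand": 1},{"dx": 0,"dy": 0,"dz": 0,"spin": 0,"hand": 1}])

```text
t: 10.55
eef_pos: [0.5877, -0.186, 0.3273]
ee_rot: [-0.587, 1.57, -0.353]
force: [-0.5, 0.6, 1.4]
width: 0.0134
```

Request:
apply_moves(commands=[{"dx": 0,"dy": 0,"dz": -1,"spin": 0,"hand": 1},{"dx": 0,"dy": 0,"dz": -0.5,"spin": 0,"hand": 1},{"dx": 0,"dy": 0,"dz": 0,"spin": 0,"hand": 1},{"dx": 0,"dy": 0,"dz": 0,"spin": 0,"hand": 1},{"dx": 0,"dy": 0,"dz": 0,"spin": 0,"hand": 1}])

```text
t: 11.18
eef_pos: [0.5876, -0.186, 0.3258]
ee_rot: [-0.464, 1.571, -0.229]
force: [0.2, 0.2, 4.3]
width: 0.0136
```

Request:
apply_moves(commands=[{"dx": 0,"dy": 0,"dz": -0.7,"spin": 0,"hand": 1},{"dx": 0,"dy": 0,"dz": -0.7,"spin": 0,"hand": 1},{"dx": 0,"dy": 0,"dz": 0,"spin": 0,"hand": 1},{"dx": 0,"dy": 0,"dz": 0,"spin": 0,"hand": 1},{"dx": 0,"dy": 0,"dz": 0,"spin": 0,"hand": 1}])

```text
t: 11.8
eef_pos: [0.5878, -0.1861, 0.3252]
ee_rot: [-0.609, 1.57, -0.374]
force: [-1.9, 0.2, 8.9]
width: 0.0135
```

```bash
python3 - <<'E'
from h import *
tool(); 
s=viewer.grab_frame("scene")[:,:,::-1]; cv2.imwrite("pics/sc7z.png",cv2.resize(s[172:208,180:220],None,fx=16,fy=16,interpolation=cv2.INTER_NEAREST))
E
```

```text
t 11.80 pos [ 587.8 -186.1  325.2] x [ 1.2e-03 -5.0e-04 -1.0e+00] yaw of y 103.45 F [-1.89  0.16  8.94] w 13.5 q6 -1.35 q1 0.01
```

View pics/sc7z.png

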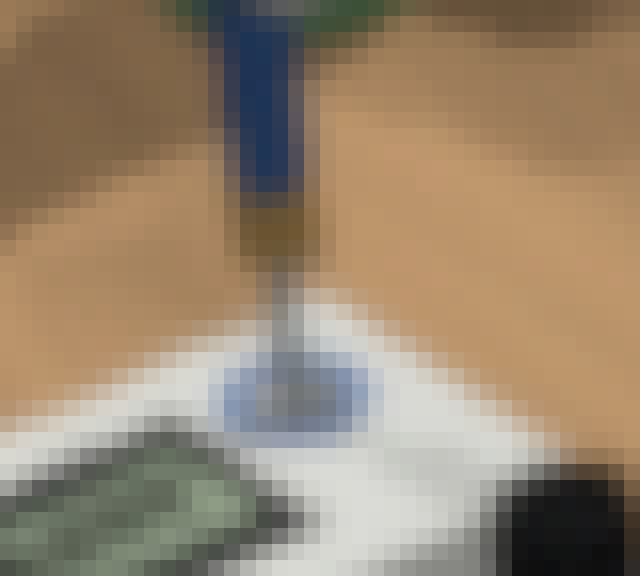

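The orange has gone from view, the force is 8.9 N with a stiff stop, and the depth matches full travel: the button is pressed right down. I'll lift out and go back to the block, watching how the stylus sits in the grip.

Request:
apply_moves(commands=[{"dx": 0,"dy": 0,"dz": 2,"spin": 0,"hand": 1},{"dx": 0,"dy": 0,"dz": 8,"spin": 0,"hand": 1},{"dx": 0,"dy": 0,"dz": 25,"spin": 0,"hand": 1},{"dx": 0,"dy": 0,"dz": 30,"spin": 0,"hand": 1},{"dx": 0,"dy": 0,"dz": 24,"spin": 0,"hand": 1}])

```text
t: 12.48
eef_pos: [0.5874, -0.186, 0.4141]
ee_rot: [2.527, 1.57, 2.761]
force: [0.8, -0.4, -0.5]
width: 0.0131
```

Request:
apply_moves(commands=[{"dx": 0,"dy": 20,"dz": 0,"spin": 0,"hand": 1},{"dx": 0,"dy": 35,"dz": 0,"spin": 0,"hand": 1},{"dx": 0,"dy": 45,"dz": 0,"spin": 0,"hand": 1},{"dx": 0,"dy": 45,"dz": 0,"spin": 0,"hand": 1},{"dx": 0,"dy": 45,"dz": 0,"spin": 0,"hand": 1}])

```text
t: 13.1
eef_pos: [0.5868, 0.006, 0.412]
ee_rot: [2.917, 1.569, -3.132]
force: [0.8, 0.4, -0.5]
width: 0.0137
```

Request:
apply_moves(commands=[{"dx": 0,"dy": 45,"dz": 0,"spin": 0,"hand": 1},{"dx": 0,"dy": 45,"dz": 0,"spin": 0,"hand": 1},{"dx": 0,"dy": 45,"dz": 0,"spin": 0,"hand": 1},{"dx": 0,"dy": 45,"dz": 0,"spin": 0,"hand": 1},{"dx": 0,"dy": 45,"dz": 0,"spin": 0,"hand": 1}])

```text
t: 13.72
eef_pos: [0.5866, 0.231, 0.412]
ee_rot: [-2.996, 1.569, -2.761]
force: [-0.3, -0.9, -0.3]
width: 0.0131
```

Request:
apply_moves(commands=[{"dx": 3,"dy": 40,"dz": 0,"spin": 0,"hand": 1},{"dx": 4,"dy": 30,"dz": 0,"spin": 0,"hand": 1},{"dx": 0.4,"dy": 15.7,"dz": 0,"spin": 0,"hand": 1},{"dx": 0,"dy": 0,"dz": 0,"spin": 0,"hand": 1},{"dx": 0,"dy": 0,"dz": 0,"spin": 0,"hand": 1}])

```text
t: 14.35
eef_pos: [0.5947, 0.314, 0.4129]
ee_rot: [-2.762, 1.57, -2.528]
force: [-0.8, -0.2, -0.0]
width: 0.0132
```

```bash
python3 - <<'E'
from h import *
tool(); im=viewer.grab_frame("wrist")[:,:,::-1]
s=viewer.grab_frame("scene")[:,:,::-1]; cv2.imwrite("pics/sc8.png",s)
cv2.imwrite("pics/v8.png",np.hstack([cv2.resize(s[210:350,290:400],(400,510),interpolation=cv2.INTER_CUBIC),cv2.resize(im,(400,510))]))
E
```

```text
t 14.35 pos [594.7 314.  412.9] x [-7.e-04 -5.e-04 -1.e+00] yaw of y 103.41 F [-0.77 -0.17 -0.02] w 13.2 q6 -2.11 q1 0.77
```

View pics/v8.png

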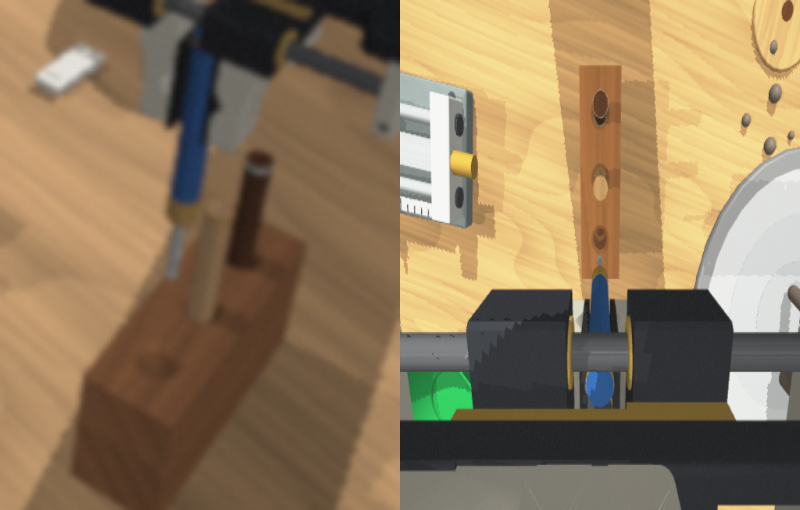

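The stylus hangs straight over its empty socket. I'll lower it to just above the block and check the position.

Request:
apply_moves(commands=[{"dx": 0,"dy": 0,"dz": -20,"spin": 0,"hand": 1},{"dx": 0,"dy": 0,"dz": -20,"spin": 0,"hand": 1},{"dx": 0,"dy": 0,"dz": -10,"spin": 0,"hand": 1},{"dx": 0,"dy": 0,"dz": 0,"spin": 0,"hand": 1},{"dx": 0,"dy": 0,"dz": 0,"spin": 0,"hand": 1}])

```text
t: 15.08
eef_pos: [0.5953, 0.3146, 0.3643]
ee_rot: [0.303, 1.569, 0.537]
force: [-0.4, -0.5, -0.2]
width: 0.0134
```

```bash
python3 - <<'E'
from h import *
tool()
s=viewer.grab_frame("scene")[:,:,::-1]; cv2.imwrite("pics/v9.png",cv2.resize(s[240:340,290:390],None,fx=5.5,fy=5.5,interpolation=cv2.INTER_CUBIC))
tool()
E
```

```text
t 15.07 pos [595.3 314.6 364.3] x [ 1.1e-03  7.0e-04 -1.0e+00] yaw of y 103.43 F [-0.38 -0.47 -0.17] w 13.4 q6 -2.11 q1 0.78
t 15.12 pos [595.3 314.7 364.3] x [ 1.3e-03  8.0e-04 -1.0e+00] yaw of y 103.43 F [-0.23 -0.38 -0.79] w 13.7 q6 -2.11 q1 0.78
```

View pics/v9.png

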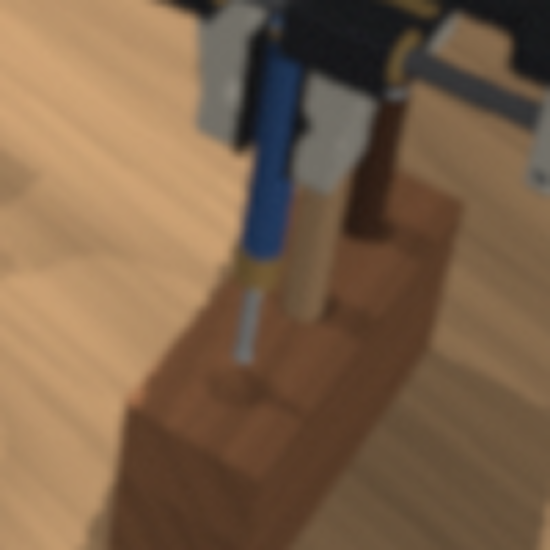

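The tip (244,358) is above the hole (240,380), along the stylus's own lean in the picture. I'll insert it now.

Request:
apply_moves(commands=[{"dx": 0,"dy": 0,"dz": -8,"spin": 0,"hand": 1},{"dx": 0,"dy": 0,"dz": -10,"spin": 0,"hand": 1},{"dx": 0,"dy": 0,"dz": -10,"spin": 0,"hand": 1},{"dx": 0,"dy": 0,"dz": -10,"spin": 0,"hand": 1},{"dx": 0,"dy": 0,"dz": -8,"spin": 0,"hand": 1}])

```text
t: 15.75
eef_pos: [0.5949, 0.3146, 0.3162]
ee_rot: [-2.629, 1.57, -2.395]
force: [0.4, -0.3, -1.2]
width: 0.0135
```

Request:
apply_moves(commands=[{"dx": 0,"dy": 0,"dz": -8,"spin": 0,"hand": 1},{"dx": 0,"dy": 0,"dz": -8,"spin": 0,"hand": 1},{"dx": 0,"dy": 0,"dz": -8,"spin": 0,"hand": 1},{"dx": 0,"dy": 0,"dz": -7,"spin": 0,"hand": 1},{"dx": 0,"dy": 0,"dz": -4,"spin": 0,"hand": 1}])

```text
t: 16.38
eef_pos: [0.5949, 0.3146, 0.2817]
ee_rot: [-2.658, 1.57, -2.423]
force: [-0.1, -0.4, -0.6]
width: 0.0134
```

```bash
python3 - <<'E'
from h import *
tool()
E
```

```text
t 16.38 pos [594.9 314.6 281.7] x [-3.e-04 -3.e-04 -1.e+00] yaw of y 103.43 F [-0.06 -0.38 -0.65] w 13.4 q6 -2.11 q1 0.78
```

Request:
apply_moves(commands=[{"dx": 0,"dy": 0,"dz": -1,"spin": 0,"hand": 1},{"dx": 0,"dy": 0,"dz": -1,"spin": 0,"hand": 1},{"dx": 0,"dy": 0,"dz": 0,"spin": 0,"hand": 1},{"dx": 0,"dy": 0,"dz": 0,"spin": 0,"hand": 1},{"dx": 0,"dy": 0,"dz": 0,"spin": 0,"hand": 1}])

```text
t: 17.0
eef_pos: [0.595, 0.3147, 0.2804]
ee_rot: [0.543, 1.571, 0.778]
force: [0.0, -0.1, -0.9]
width: 0.0132
```

Request:
apply_moves(commands=[{"dx": 0,"dy": 0,"dz": -1,"spin": 0,"hand": 1},{"dx": 0,"dy": 0,"dz": 0,"spin": 0,"hand": 1},{"dx": 0,"dy": 0,"dz": 0,"spin": 0,"hand": 0.7},{"dx": 0,"dy": 0,"dz": 0,"spin": 0,"hand": 0.5},{"dx": 0,"dy": 0,"dz": 0,"spin": 0,"hand": 0.3}])

```text
t: 17.62
eef_pos: [0.595, 0.3147, 0.2793]
ee_rot: [0.281, 1.571, 0.516]
force: [-0.1, -0.0, 0.8]
width: 0.0377
```

Request:
apply_moves(commands=[{"dx": 0,"dy": 0,"dz": 0,"spin": 0,"hand": 0.1},{"dx": 0,"dy": 0,"dz": 0,"spin": 0,"hand": 0},{"dx": 0,"dy": 0,"dz": 0,"spin": 0,"hand": 0},{"dx": 0,"dy": 0,"dz": 0,"spin": 0,"hand": 0},{"dx": 0,"dy": 0,"dz": 0,"spin": 0,"hand": 0}])

```text
t: 18.25
eef_pos: [0.595, 0.3147, 0.2793]
ee_rot: [-0.066, 1.571, 0.168]
force: [1.1, -0.7, -0.1]
width: 0.0856
```

```bash
python3 - <<'E'
from h import *
tool(); im=viewer.grab_frame("wrist")[:,:,::-1]; cv2.imwrite("pics/w10.png",cv2.resize(im,(800,600)))
E
```

```text
t 18.25 pos [595.  314.7 279.3] x [ 0.  0. -1.] yaw of y 103.43 F [ 1.07 -0.67 -0.1 ] w 85.6 q6 -2.11 q1 0.78
```

View pics/w10.png

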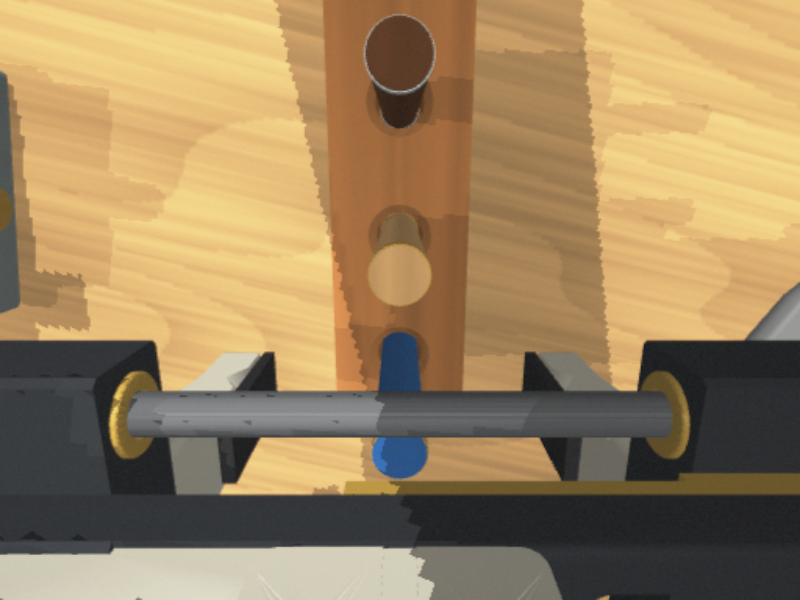

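The stylus cap is back at (400,453), exactly where it was before I gripped it. I'll lift clear and look down on the gauge for a better measurement.

Request:
apply_moves(commands=[{"dx": 0,"dy": 0,"dz": 10,"spin": 0,"hand": 0},{"dx": 0,"dy": 0,"dz": 30,"spin": 0,"hand": 0},{"dx": 0,"dy": 0,"dz": 40,"spin": 0,"hand": 0},{"dx": 0,"dy": 0,"dz": 40,"spin": 0,"hand": 0},{"dx": 5,"dy": -20,"dz": 20,"spin": 0,"hand": 0}])

```text
t: 18.92
eef_pos: [0.6001, 0.2951, 0.4226]
ee_rot: [0.383, 1.567, 0.62]
force: [0.3, 0.9, -0.5]
width: 0.0874
```

Request:
apply_moves(commands=[{"dx": 10,"dy": -45,"dz": 0,"spin": -2,"hand": 0},{"dx": 10,"dy": -45,"dz": 0,"spin": -2,"hand": 0},{"dx": 10,"dy": -45,"dz": 0,"spin": -2,"hand": 0},{"dx": 10,"dy": -45,"dz": 0,"spin": -2,"hand": 0},{"dx": 0,"dy": -45,"dz": 0,"spin": 0,"hand": 0}])

```text
t: 19.55
eef_pos: [0.6401, 0.0673, 0.4189]
ee_rot: [-2.841, 1.57, -2.747]
force: [-0.0, -0.2, -0.6]
width: 0.0879
```

Request:
apply_moves(commands=[{"dx": 0,"dy": -45,"dz": 0,"spin": 0,"hand": 0},{"dx": 0,"dy": -35,"dz": 0,"spin": 0,"hand": 0},{"dx": 0,"dy": -20,"dz": 0,"spin": 0,"hand": 0},{"dx": 0,"dy": 0,"dz": 0,"spin": 0,"hand": 0},{"dx": 0,"dy": 0,"dz": 0,"spin": 0,"hand": 0}])

```text
t: 20.18
eef_pos: [0.64, -0.03, 0.4192]
ee_rot: [1.913, 1.571, 2.008]
force: [0.0, -0.2, -0.8]
width: 0.0874
```

```bash
python3 - <<'E'
from h import *
import pickle
s=tool(); pickle.dump(s,open("w11.pkl","wb")); im=viewer.grab_frame("wrist")[:,:,::-1]; cv2.imwrite("pics/w11r.png",im); cv2.imwrite("pics/w11.png",cv2.resize(im,(800,600))); tool()
E
```

```text
t 20.18 pos [640.  -30.  419.2] x [-1.e-04  2.e-04 -1.e+00] yaw of y 95.43 F [ 0.04 -0.15 -0.82] w 87.4 q6 -1.73 q1 0.26
t 20.23 pos [640.  -29.6 419.2] x [-0.e+00  2.e-04 -1.e+00] yaw of y 95.47 F [-0.15  0.24 -0.25] w 87.7 q6 -1.73 q1 0.26
```

View pics/w11.png

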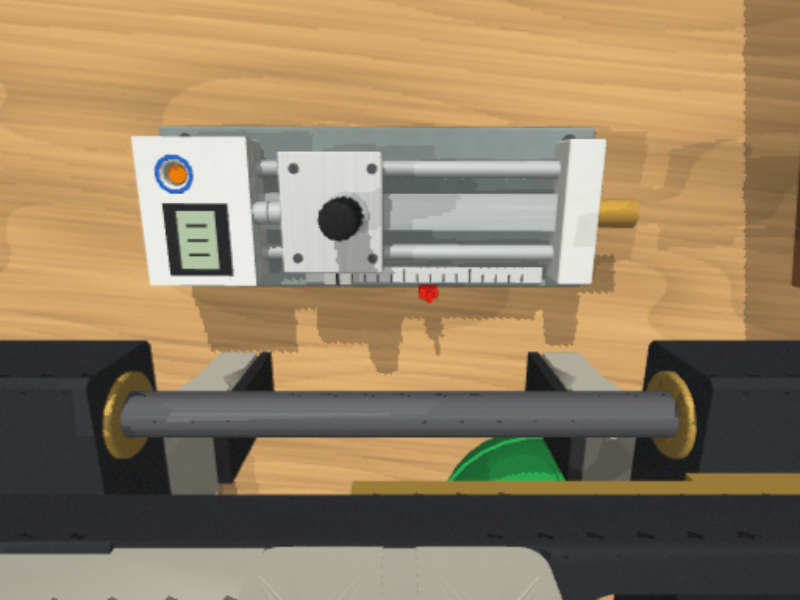

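This view shows the whole gauge: orange button (176,174), knob (341,218), index line about (337,278), red pointer (428,293). I'll zoom in and measure.

```bash
python3 - <<'E'
from h import *
import pickle
s=pickle.load(open("w11.pkl","rb")); C=cam("wrist",s)
im=cv2.imread("pics/w11r.png")
cv2.imwrite("pics/w11z.png",cv2.resize(im[165:200,190:290],None,fx=8,fy=8,interpolation=cv2.INTER_NEAREST))
h=cv2.cvtColor(im,cv2.COLOR_BGR2HSV)
def px(m,box):
    x0,y0,x1,y1=box; ys,xs=np.nonzero(m[y0:y1,x0:x1]); return xs+x0,ys+y0
x,y=px(cv2.inRange(h,(0,170,90),(8,255,255)),(262,178,285,200)); print("red",x.mean(),y.mean(),x.min(),x.max(),y.min(),y.max())
for yy in range(y.min(),y.max()+1): print(yy,sorted(x[y==yy]))
x,y=px(cv2.inRange(h,(100,100,60),(125,255,255)),(90,90,130,130)); print("ring",x.mean(),y.mean()); print((onz(C,x.mean(),y.mean(),.060)*1000).round(1))
e=[(160,128),(593,130)]; f=[(155,286),(593,285)]
for p in [(160,127),(594,130)]: print("base top near",(onz(C,p[0]/1.5625-.2,p[1]/1.5625-.2,.022)*1000).round(1))
print("head corners")
for p in [(132,137),(247,137),(257,285),(151,285)]: print((onz(C,p[0]/1.5625-.2,p[1]/1.5625-.2,.060)*1000).round(1))
print("tail")
for p in [(563,140),(606,140),(593,284),(555,285)]: print((onz(C,p[0]/1.5625-.2,p[1]/1.5625-.2,.056)*1000).round(1))
print("carriage")
for p in [(278,152),(382,152),(384,273),(283,272)]: print((onz(C,p[0]/1.5625-.2,p[1]/1.5625-.2,.062)*1000).round(1))
# knob top circle
m=cv2.inRange(h,(0,0,0),(180,255,45)); x,y=px(m,(200,120,236,160)); c=cv2.minEnclosingCircle(np.c_[x,y].astype(np.float32)); print("knob",x.mean(),y.mean(),c); print((onz(C,*c[0],.11)*1000).round(1))
E
```

```text
red 273.5982142857143 186.92857142857142 268 279 182 193
182 [np.int64(271), np.int64(272), np.int64(273), np.int64(277)]
183 [np.int64(268), np.int64(269), np.int64(270), np.int64(271), np.int64(272), np.int64(273), np.int64(274), np.int64(275), np.int64(276), np.int64(277), np.int64(278), np.int64(279)]
184 [np.int64(268), np.int64(269), np.int64(270), np.int64(271), np.int64(272), np.int64(273), np.int64(274), np.int64(275), np.int64(276), np.int64(277), np.int64(278), np.int64(279)]
185 [np.int64(268), np.int64(269), np.int64(270), np.int64(271), np.int64(272), np.int64(273), np.int64(274), np.int64(275), np.int64(276), np.int64(277), np.int64(278), np.int64(279)]
186 [np.int64(268), np.int64(269), np.int64(270), np.int64(271), np.int64(272), np.int64(273), np.int64(274), np.int64(275), np.int64(276), np.int64(277), np.int64(278), np.int64(279)]
187 [np.int64(268), np.int64(269), np.int64(270), np.int64(271), np.int64(272), np.int64(273), np.int64(274), np.int64(275), np.int64(276), np.int64(277), np.int64(278), np.int64(279)]
188 [np.int64(268), np.int64(269), np.int64(270), np.
[... 517 characters left out ...]
73), np.int64(274), np.int64(275), np.int64(276)]
192 [np.int64(273), np.int64(274), np.int64(275), np.int64(276)]
193 [np.int64(273), np.int64(274), np.int64(275), np.int64(276)]
ring 110.71657754010695 110.71657754010695
[ 586.7 -186.9   60. ]
base top near [ 556.5 -212.6   22. ]
base top near [528.8 102.3  22. ]
head corners
[ 566.  -213.4   60. ]
[ 558.9 -138.1   60. ]
[ 658.3 -129.6   60. ]
[ 665.4 -204.5   60. ]
tail
[540.9  70.5  56. ]
[538.2  99.   56. ]
[636.  109.6  56. ]
[639.3  82.5  56. ]
carriage
[ 566.5 -117.    62. ]
[560.1 -48.8  62. ]
[640.8 -40.5  62. ]
[ 646.8 -111.1   62. ]
knob 218.19117647058823 140.5546218487395 ((217.5, 139.5), 14.159902572631836)
[601.  -68.2 110. ]
```

View pics/w11z.png

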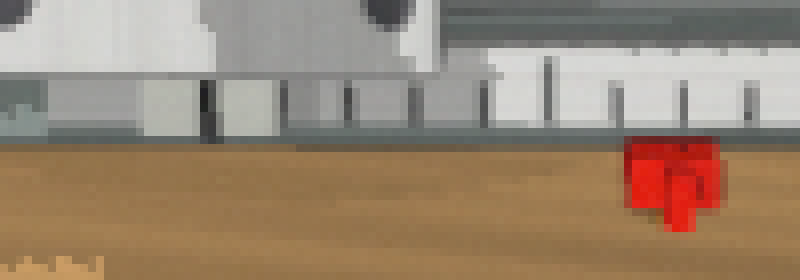

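```bash
python3 - <<'E'
from h import *
import pickle
s=pickle.load(open("w11.pkl","rb")); C=cam("wrist",s)
a=np.radians(95.05); gx=np.array([np.cos(a),np.sin(a),0]); gy=np.array([-np.sin(a),np.cos(a),0])
btn=onz(C,110.7,110.7,.060); O=btn+.1345*gx-.026*gy; print("origin",O)
G=lambda u,v,z:(np.array([gx,gy])@(onz(C,u,v,z)-O)*1000).round(1)
print("index",G(215.4,178.3,.036),"ptr body",G(273.5,184,.036),"blade",G(274.5,192,.049),"knob top",G(217.5,139.5,.110),"carr",G(278/1.5625,152/1.5625,.062),G(384/1.5625,273/1.5625,.062))
i=G(215.4,178.3,.036)
kn=O+gx*(i[0]+10)/1e3+gy*(i[1]+54)/1e3; print("knob from index",kn)
for p in [(132,137),(247,137),(257,285),(151,285)]: print("head",G(p[0]/1.5625-.2,p[1]/1.5625-.2,.060))
E
```

```text
origin [ 0.60076647 -0.05067166  0.06      ]
index [-29.9 -50.8] ptr body [ 39.  -57.3] blade [ 39.6 -63.8] knob top [-17.5   1.3] carr [-62.9  39.8] [  6.8 -41. ]
knob from index [ 0.59933059 -0.07077609  0.06      ]
head [-159.1   48.9]
head [-83.4  49.4]
head [-83.7 -50.4]
head [-158.9  -50.8]
```

Request:
apply_moves(commands=[{"dx": -15,"dy": -15,"dz": -10,"spin": -0.3,"hand": 0},{"dx": -15,"dy": -15,"dz": -20,"spin": 0,"hand": 0},{"dx": -8,"dy": -9,"dz": -20,"spin": 0,"hand": 0},{"dx": 0,"dy": 0,"dz": -10,"spin": 0,"hand": 0},{"dx": 0,"dy": 0,"dz": 0,"spin": 0,"hand": 0}])

```text
t: 20.85
eef_pos: [0.6024, -0.0685, 0.3589]
ee_rot: [-2.945, 1.57, -2.854]
force: [0.2, 0.6, -0.1]
width: 0.0872
```

Request:
apply_moves(commands=[{"dx": 0,"dy": 0,"dz": -20,"spin": 0,"hand": 0},{"dx": 0,"dy": 0,"dz": -20,"spin": 0,"hand": 0},{"dx": 0,"dy": 0,"dz": -10,"spin": 0,"hand": 0},{"dx": 0,"dy": 0,"dz": 0,"spin": 0,"hand": 0},{"dx": 0,"dy": 0,"dz": 0,"spin": 0,"hand": 0}])

```text
t: 21.48
eef_pos: [0.6025, -0.0691, 0.3102]
ee_rot: [-0.143, 1.569, -0.053]
force: [0.0, 0.0, 0.1]
width: 0.0877
```

```bash
python3 - <<'E'
from h import *
import pickle
s=tool(); pickle.dump(s,open("w12.pkl","wb")); im=viewer.grab_frame("wrist")[:,:,::-1]; cv2.imwrite("pics/w12.png",cv2.resize(im,(800,600)))
E
```

```text
t 21.48 pos [602.5 -69.1 310.2] x [ 1.3e-03 -1.0e-04 -1.0e+00] yaw of y 95.16 F [0.05 0.01 0.12] w 87.7 q6 -1.69 q1 0.21
```

View pics/w12.png

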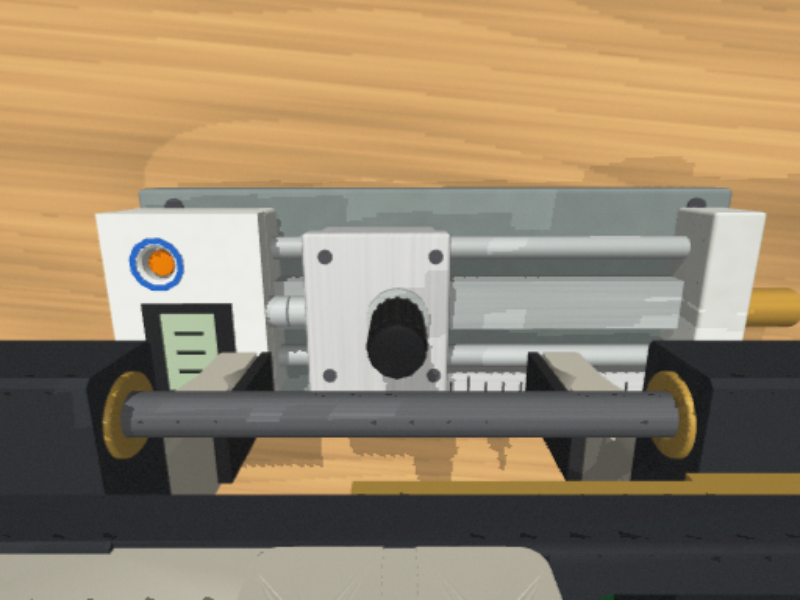

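The knob top is at (397,347), almost centred between the fingers (column 400). The button shows orange and is up.

```bash
python3 - <<'E'
from h import *
import pickle
s=pickle.load(open("w12.pkl","rb")); C=cam("wrist",s)
print(onz(C,397/1.5625-.2,349/1.5625-.2,.11)*1000)
E
```

```text
[601.37964633 -70.10540482 110.        ]
```

Request:
apply_moves(commands=[{"dx": 0,"dy": -0.5,"dz": -20,"spin": 0,"hand": 0},{"dx": 0,"dy": 0,"dz": -20,"spin": 0,"hand": 0},{"dx": 0,"dy": 0,"dz": -13,"spin": 0,"hand": 0},{"dx": 0,"dy": 0,"dz": -7,"spin": 0,"hand": 0},{"dx": 0,"dy": 0,"dz": 0,"spin": 0,"hand": 0}])

```text
t: 22.15
eef_pos: [0.6021, -0.0698, 0.2492]
ee_rot: [-2.764, 1.57, -2.674]
force: [-0.1, -0.8, -0.1]
width: 0.0877
```

```bash
python3 - <<'E'
from h import *
import pickle
s=tool(); pickle.dump(s,open("w12.pkl","wb")); im=viewer.grab_frame("wrist")[:,:,::-1]; cv2.imwrite("pics/w13.png",cv2.resize(im,(800,600)))
E
```

```text
t 22.15 pos [602.1 -69.8 249.2] x [-3.e-04 -1.e-04 -1.e+00] yaw of y 95.14 F [-0.08 -0.76 -0.14] w 87.7 q6 -1.69 q1 0.21
```

View pics/w13.png

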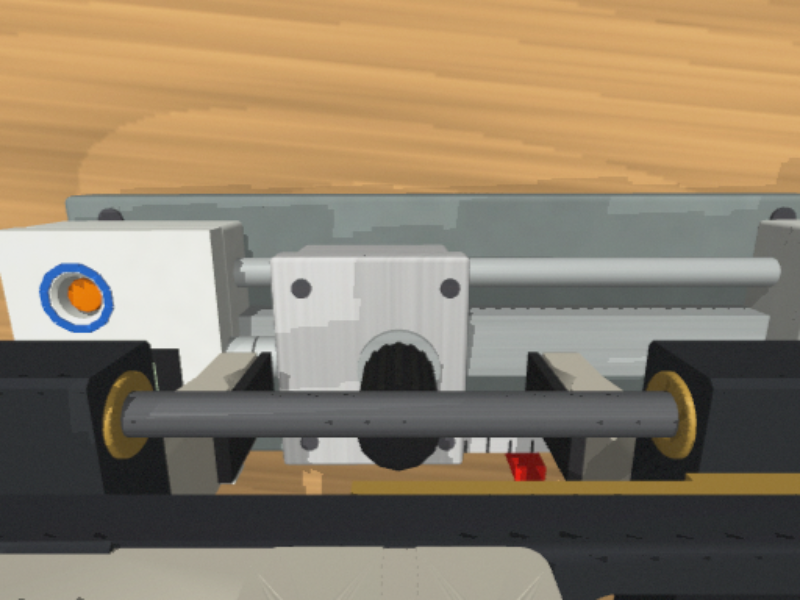

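The knob is centred at column 399 between the pads. I'll close on it.

Request:
apply_moves(commands=[{"dx": 0,"dy": 0,"dz": 0,"spin": 0,"hand": 0.5},{"dx": 0,"dy": 0,"dz": 0,"spin": 0,"hand": 0.6},{"dx": 0,"dy": 0,"dz": 0,"spin": 0,"hand": 1},{"dx": 0,"dy": 0,"dz": 0,"spin": 0,"hand": 1},{"dx": 0,"dy": 0,"dz": 0,"spin": 0,"hand": 1}], grip_force=35)

```text
t: 22.82
eef_pos: [0.602, -0.0698, 0.2493]
ee_rot: [0.116, 1.571, 0.206]
force: [-0.6, 0.5, 0.6]
width: 0.0432
```

Request:
apply_moves(commands=[{"dx": 0,"dy": 0,"dz": 0,"spin": 0,"hand": 1},{"dx": 0,"dy": 0,"dz": 0,"spin": 0,"hand": 1},{"dx": 0,"dy": 0,"dz": 0,"spin": 0,"hand": 1},{"dx": 0,"dy": 0,"dz": 0,"spin": 0,"hand": 1},{"dx": 0,"dy": 0,"dz": 0,"spin": 0,"hand": 1}])

```text
t: 23.45
eef_pos: [0.602, -0.07, 0.2492]
ee_rot: [-1.767, 1.571, -1.677]
force: [0.8, -3.0, -0.7]
width: 0.0236
```

```bash
python3 - <<'E'
from h import *
import pickle
s=tool(); im=viewer.grab_frame("wrist")[:,:,::-1]; cv2.imwrite("pics/w14.png",cv2.resize(im,(800,600)))
E
```

```text
t 23.45 pos [602.  -70.  249.2] x [-0.e+00 -2.e-04 -1.e+00] yaw of y 95.13 F [ 0.84 -3.05 -0.68] w 23.6 q6 -1.69 q1 0.21
```

View pics/w14.png

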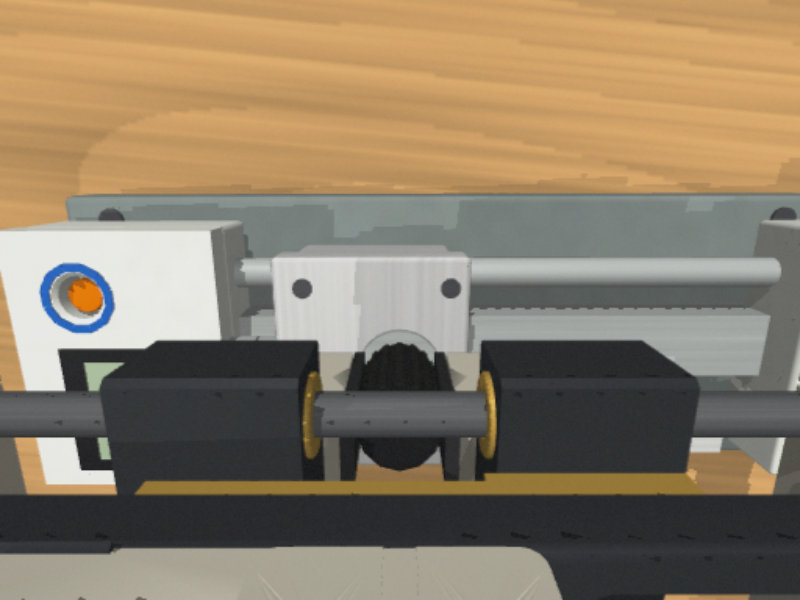

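The fingers hold the knob and already carry about 3 N of spring force. I'll draw the jaw back gently along the gauge's x axis.

Request:
apply_moves(commands=[{"dx": -0.3,"dy": 3,"dz": 0,"spin": 0,"hand": 1},{"dx": -0.5,"dy": 6,"dz": 0,"spin": 0,"hand": 1},{"dx": -0.6,"dy": 7,"dz": 0,"spin": 0,"hand": 1},{"dx": -0.6,"dy": 7,"dz": 0,"spin": 0,"hand": 1},{"dx": -0.6,"dy": 7,"dz": 0,"spin": 0,"hand": 1}])

```text
t: 24.12
eef_pos: [0.5993, -0.0394, 0.2492]
ee_rot: [-2.64, 1.571, -2.551]
force: [1.3, -4.8, -0.5]
width: 0.023
```

Request:
apply_moves(commands=[{"dx": -0.6,"dy": 7,"dz": 0,"spin": 0,"hand": 1},{"dx": -0.6,"dy": 7,"dz": 0,"spin": 0,"hand": 1},{"dx": -0.6,"dy": 7,"dz": 0,"spin": 0,"hand": 1},{"dx": -0.5,"dy": 6,"dz": 0,"spin": 0,"hand": 1},{"dx": -0.4,"dy": 4,"dz": 0,"spin": 0,"hand": 1}])

```text
t: 24.75
eef_pos: [0.5964, -0.0085, 0.2492]
ee_rot: [-2.522, 1.57, -2.432]
force: [1.3, -6.2, -0.6]
width: 0.0233
```

Request:
apply_moves(commands=[{"dx": -0.4,"dy": 4,"dz": 0,"spin": 0,"hand": 1},{"dx": -0.2,"dy": 2,"dz": 0,"spin": 0,"hand": 1},{"dx": 0,"dy": 0,"dz": 0,"spin": 0,"hand": 1},{"dx": 0,"dy": 0,"dz": 0,"spin": 0,"hand": 1},{"dx": 0,"dy": 0,"dz": 0,"spin": 0,"hand": 1}])

```text
t: 25.38
eef_pos: [0.5959, -0.0027, 0.2492]
ee_rot: [-2.499, 1.57, -2.41]
force: [0.8, -6.6, -1.7]
width: 0.0233
```

```bash
python3 - <<'E'
from h import *
import pickle
s=tool(); pickle.dump(s,open("w15.pkl","wb")); im=viewer.grab_frame("wrist")[:,:,::-1]; cv2.imwrite("pics/w15r.png",im); cv2.imwrite("pics/w15.png",cv2.resize(im,(800,600)))
s=viewer.grab_frame("scene")[:,:,::-1]; cv2.imwrite("pics/sc15r.png",s); cv2.imwrite("pics/sc15.png",cv2.resize(s[185:275,160:280],None,fx=6,fy=6,interpolation=cv2.INTER_CUBIC))
E
```

```text
t 25.38 pos [595.9  -2.7 249.2] x [-5.e-04 -4.e-04 -1.e+00] yaw of y 95.14 F [ 0.81 -6.6  -1.73] w 23.3 q6 -1.80 q1 0.32
```

View pics/w15.png

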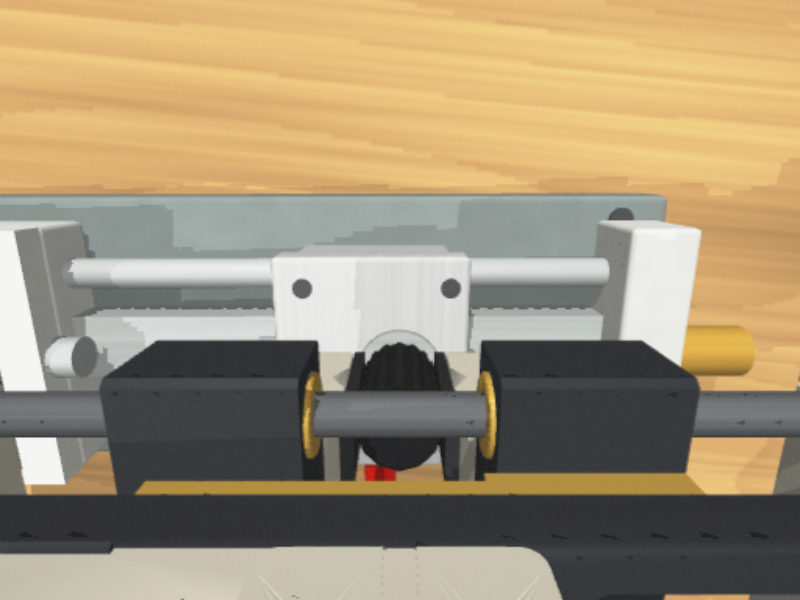

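View pics/sc15.png

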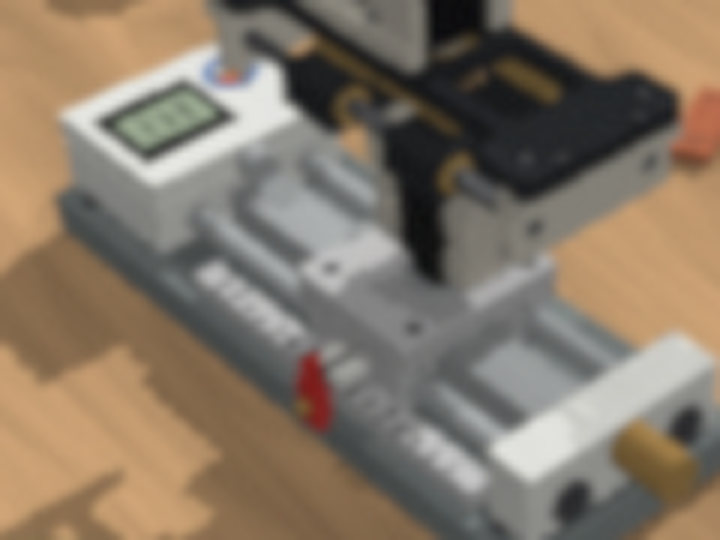

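The jaw has moved 67.5 mm and the spring force is 6.6 N. The pointer shows at about (380,473) in the wrist view. I'll work out what is left from both views.

```bash
python3 - <<'E'
from h import *
import pickle
s=pickle.load(open("w15.pkl","rb")); C=cam("wrist",s)
im=cv2.imread("pics/w15r.png"); h=cv2.cvtColor(im,cv2.COLOR_BGR2HSV); m=cv2.inRange(h,(0,150,60),(8,255,255)); m[:290]=0
ys,xs=np.nonzero(m); print(xs.min(),xs.max(),ys.min(),ys.max())
for y in sorted(set(ys)): print(y,xs[ys==y].min(),xs[ys==y].max())
a=np.radians(95.05); gx=np.array([np.cos(a),np.sin(a),0]); gy=np.array([-np.sin(a),np.cos(a),0])
u=(xs.min()+xs.max())/2
for z in(.036,.042): print(z,"ptr minus tool axis along gx", gx@(onz(C,u,ys.mean(),z)-s['eef_pos'])*1000)
b=cv2.imread("pics/sc15r.png"); cv2.imwrite("pics/sc15z.png",cv2.resize(b[234:262,198:238],None,fx=18,fy=18,interpolation=cv2.INTER_CUBIC))
E
```

```text
233 253 298 307
298 234 242
299 233 246
300 233 250
301 233 253
302 233 252
303 233 252
304 234 252
305 234 252
306 234 252
307 234 252
0.036 ptr minus tool axis along gx -8.647206578625855
0.042 ptr minus tool axis along gx -8.380433073750797
```

View pics/sc15z.png

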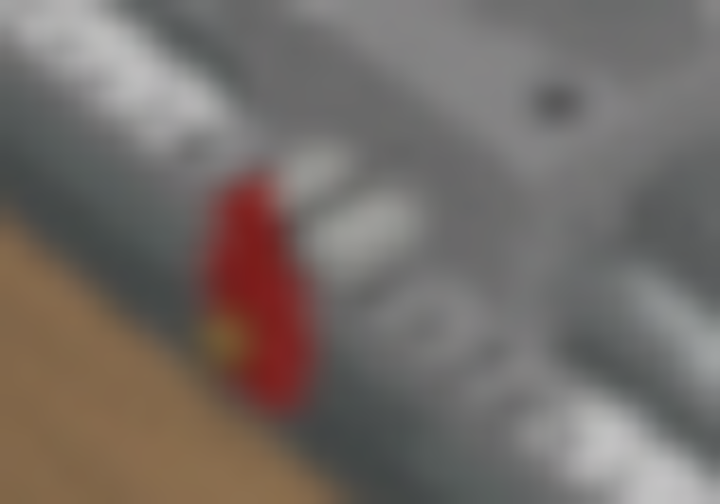

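Request:
apply_moves(commands=[{"dx": -0.1,"dy": 1.3,"dz": 0,"spin": 0,"hand": 1},{"dx": 0,"dy": 0,"dz": 0,"spin": 0,"hand": 1},{"dx": 0,"dy": 0,"dz": 0,"spin": 0,"hand": 1},{"dx": 0,"dy": 0,"dz": 0,"spin": 0,"hand": 1},{"dx": 0,"dy": 0,"dz": 0,"spin": 0,"hand": 1}])

```text
t: 26.1
eef_pos: [0.5958, -0.0015, 0.2492]
ee_rot: [-2.467, 1.57, -2.377]
force: [0.8, -6.4, -1.7]
width: 0.0235
```

```bash
python3 - <<'E'
from h import *
import pickle
s=tool(); S=cam("scene")
a=np.radians(95.05); gx=np.array([np.cos(a),np.sin(a),0]); gy=np.array([-np.sin(a),np.cos(a),0]); O=np.array([.60077,-.05067,0])
P=lambda x,y,z:proj(S,O+gx*x/1e3+gy*y/1e3+np.array([0,0,z/1e3]))
b=viewer.grab_frame("scene")[:,:,::-1].copy()
T=viewer.grab_frame("top")[:,:,::-1]; cv2.imwrite("pics/topz16.png",cv2.resize(T[125:200,100:305],None,fx=3.8,fy=3.8,interpolation=cv2.INTER_CUBIC))
x0,y0,k=198,234,18
z=cv2.resize(b[234:262,198:238],None,fx=k,fy=k,interpolation=cv2.INTER_CUBIC)
def mk(p,c): cv2.circle(z,(int((p[0]-x0+.5)*k),int((p[1]-y0+.5)*k)),4,c,-1)
mk(P(39,-48,36),(0,255,0)); mk(P(39,-55,36),(0,255,255)); mk(P(39,-64,49),(255,255,0)); mk(P(39,-64,36),(255,0,255))
# scene-measured x of red, column/row
h=cv2.cvtColor(b,cv2.COLOR_BGR2HSV); m=cv2.inRange(h,(0,150,60),(8,255,255)); m[:240]=0; m[260:]=0; m[:,:205]=0; m[:,220:]=0
ys,xs=np.nonzero(m); print(xs.mean(),ys.mean(),P(39,-61,42))
cv2.imwrite("pics/sc16z.png",z)
E
```

```text
t 26.10 pos [595.8  -1.5 249.2] x [-5.e-04 -5.e-04 -1.e+00] yaw of y 95.14 F [ 0.77 -6.38 -1.66] w 23.5 q6 -1.81 q1 0.33
211.94117647058823 250.14705882352942 [211.04189414 245.8429838 ]
```

View pics/sc16z.png

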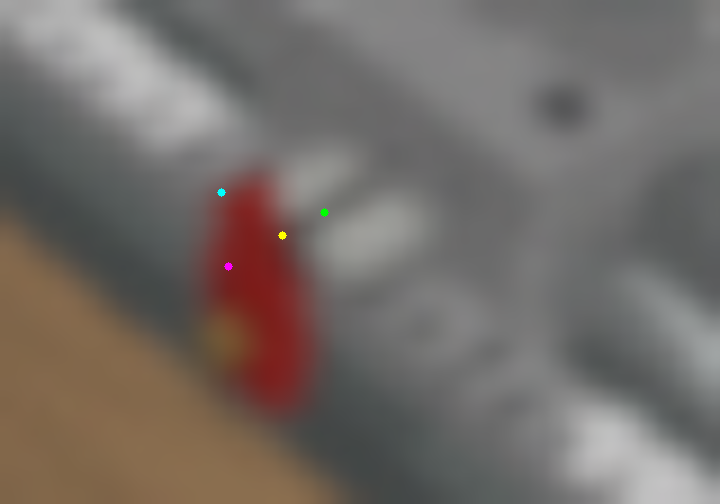

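View pics/topz16.png

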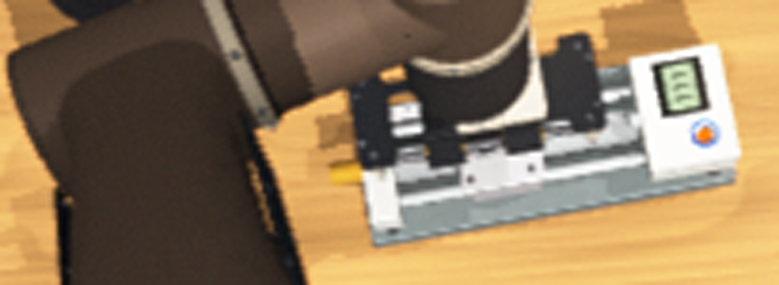

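All the estimates agree to within about 1 mm: travel remaining 0.4 mm, and the wrist view puts the pointer 9.9–10.5 mm behind the knob axis where 10 is wanted. I'll hold a moment, then check the stylus and the pointer one last time.

Request:
apply_moves(commands=[{"dx": 0,"dy": 0,"dz": 0,"spin": 0,"hand": 1},{"dx": 0,"dy": 0,"dz": 0,"spin": 0,"hand": 1},{"dx": 0,"dy": 0,"dz": 0,"spin": 0,"hand": 1},{"dx": 0,"dy": 0,"dz": 0,"spin": 0,"hand": 1},{"dx": 0,"dy": 0,"dz": 0,"spin": 0,"hand": 1}])

```text
t: 26.82
eef_pos: [0.5958, -0.0015, 0.2492]
ee_rot: [-2.487, 1.57, -2.397]
force: [1.3, -6.3, -1.2]
width: 0.0237
```

```bash
python3 - <<'E'
from h import *
s=tool(); im=viewer.grab_frame("wrist")[:,:,::-1]; b=viewer.grab_frame("scene")[:,:,::-1]; a=cv2.imread("pics/scene0.png")
cv2.imwrite("pics/f1.png",np.hstack([cv2.resize(x[240:350,300:390],(270,330)) for x in(a,b)]))
cv2.imwrite("pics/f2.png",cv2.resize(im[200:320,190:320],None,fx=5,fy=5,interpolation=cv2.INTER_NEAREST))
h=cv2.cvtColor(im,cv2.COLOR_BGR2HSV); m=cv2.inRange(h,(0,150,60),(8,255,255)); m[:290]=0; ys,xs=np.nonzero(m); print(xs.min(),xs.max())
E
```

```text
t 26.82 pos [595.8  -1.5 249.2] x [-5.e-04 -5.e-04 -1.e+00] yaw of y 95.15 F [ 1.28 -6.34 -1.15] w 23.7 q6 -1.81 q1 0.33
232 251
```

View pics/f1.png

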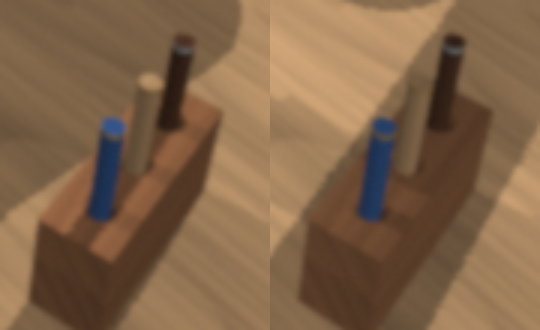

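View pics/f2.png

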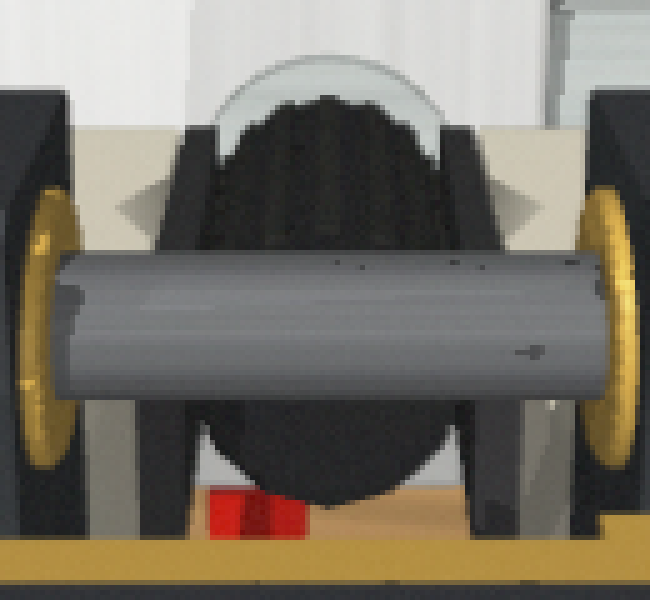

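The stylus stands just as it did at the start. The pointer's blade is about 14.3 px off the tool axis at a depth of 0.22 m, which makes 10.0 mm, exactly the index offset. I'm handing in.

```bash
python3 -c "
from station import arm
print(arm.job_done())"
```

```text
the job is handed in; nothing more can be done
None
```

The job is handed in, and the gripper is still holding the knob with the jaw at the red pointer. No verdict was reported.

- **Zero button:** I pressed it with the stylus while the jaws were closed. The force reached 8.9 N against a hard stop and the orange cap went out of sight in the bore. It came back up after I lifted off.
- **Stylus:** It is back in its own socket and let go. The wrist view shows its cap at the same pixel as before I gripped it, and the before and after scene views match.
- **Jaw:** I drew it back about 68.8 mm and it is holding still, with the fingers carrying about 6.3 N of spring force.
- **Index against pointer:** The wrist view puts the pointer 10.0 mm behind the knob axis, where 10 mm is wanted. The measured travel says about 0.4 mm remains. The scene view is coarser and suggests up to about 1.5 mm. All three are within the 4 mm allowed.

I saw no sign that the pointer or the other tools had moved. I did not measure the bars, mug and jar again at the end, but the arm only passed well above them. The whole job took about 27 s.

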